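# Rotate the battery packs between charger, rover and oscilloscope

### The job

The tall battery pack on the charger is full: put it in the rover, move the rover's half-used middle-sized pack to the oscilloscope, and put the oscilloscope's empty slim pack on the charger. A bay takes only one pack at a time, so park one on the way, for instance on the free grey mat. Finish with each pack lying flat in its recess, right way up, and leave the mug where it stands.

Things in the scene. Friction and masses are not known exactly. Their poses are not given: they have to be found in the camera images.
- pack_tall_mid (a point): the tall battery pack, three cell layers, starts in the charger's recess: grey plastic brick, blank pale label on top; 71 mm long (x), 38 mm wide (y), 58 mm high (z, up); this point is its centre, half-way up. All packs have the same underside, fit any recess, and either way round (half a turn about z). About 0.28 kg.
- pack_mid_mid (a point): the middle-sized battery pack, two cell layers, starts in the rover's recess: grey plastic brick, blank pale label on top; 71 mm long (x), 38 mm wide (y), 40 mm high (z, up); this point is its centre, half-way up. All packs have the same underside, fit any recess, and either way round (half a turn about z). About 0.19 kg.
- pack_slim_mid (a point): the slim battery pack, one cell layer, starts in the oscilloscope's recess: grey plastic brick, blank pale label on top; 71 mm long (x), 38 mm wide (y), 23 mm high (z, up); this point is its centre, half-way up. All packs have the same underside, fit any recess, and either way round (half a turn about z). About 0.10 kg.
- charger_bay (a point): battery charger: flat grey plastic cradle 150 x 100 mm with a hump behind. This point: centre of the recess floor, 24 mm above the table; x along the recess, z up. Recess 88 (x) by 54 mm (y) inside, its 5 mm thick rim 6 mm above the floor; a pack lies in it lengthwise, flat on the floor. The hump starts 55 mm from this point on the +x side, 52 mm above the table; all else is no higher than the rim. Fixed to the table.
- rover_bay (a point): small four-wheeled rover robot, aluminium decks 160 x 90 mm, black wheels (140 mm over the wheels), with the battery recess on its top deck. This point: centre of the recess floor, 60 mm above the table; x along the recess, z up. Recess 88 (x) by 54 mm (y) inside, its 5 mm thick rim 6 mm above the floor; a pack lies in it lengthwise, flat on the floor. Nothing on it is higher than the rim. Fixed to the table.
- scope_bay (a point): portable oscilloscope lying flat: off-white case 142 x 112 mm with black rubber corners, dark screen and two small knobs at the -x end, the battery recess in its top face. This point: centre of the recess floor, 36 mm above the table; x along the recess, z up. Recess 88 (x) by 54 mm (y) inside, its 5 mm thick rim 6 mm above the floor; a pack lies in it lengthwise, flat on the floor. Nothing on it is higher than the rim. Fixed to the table.
- mat_top (a point): free grey mat, 150 mm (x) by 120 mm (y), 3 mm thick, fixed to the table, empty at the start; this point is the centre of its top face, z up.
- mug_mid (a point): white mug standing upright, 80 mm across, 92 mm high, with a handle on its +y side; this point is its centre, half-way up. Not to be disturbed.

How it is judged:
By the outcome, as a careful person would: the job done as asked, in the order asked, and still so for the second after the job is handed in, with the robot touching nothing.
It also fails if it takes over 118 s, if anything falls off the work surface, if the arm or the gripper's body presses on something with over 40 N, if the wrist force passes 120 N, or if a joint passes its speed limit or range.

### The arm

A 6-joint arm with a two-finger parallel gripper is mounted at the origin on the work surface. World frame = base frame: x ahead of the robot, y to its left, z up, the work surface at z = 0. Lengths are in m, angles in rad, forces in N, time in s.
With the tool pointing down it reaches from about 0.375 to 0.975 m from the base axis. Payload 3.8 kg.
Tool frame: the origin (TCP) lies on the centre line of the jaws, within the pads' length; the fingertips stand 22 mm ahead of it and the grasp point (between the pads) lies 3 mm ahead of it; x points along the fingers, y is the direction in which the jaws open and shut, and the axes are right-handed (so a half turn about x gives the same grasp; the last joint's range is limited). The gripper opens to 85 mm and grips with 20 to 120 N. Pads are 22 mm wide; open, the fingers measure 114 mm over their backs; the gripper's body (76 mm by 85 mm) begins 54 mm behind the grasp point. The pads swing forward as they close: fully open they stand 13 mm farther back than shut.
Start: joints at [-1.24, 0.264, 1.604, -0, 1.274, -0.037], TCP at [0.243, -0.63, 0.253] pointing down, gripper open.
Joint ranges: [-2.63, 2.63], [-0.94, 2.18], [0.31, 2.57], [-1.31, 4.45], [0, 2.66], [-2.55, 2.55]. Speed limits (rad/s): [2.57, 2.57, 3.14, 3.14, 3.14, 3.14].

### API

Orientations are given as a rotation vector (axis times angle).
In Python, from workcell import monitor, eyes, finish_job gives the robot as it stands. The module is installed in compiled form; this text tells all that it offers.
- The arm moves only by the tool play_rows, never from a script. Its argument "deltas" is a list of rows, each an object of numbers: "wx", "wy", "wz": the turn, a rotation vector about the world's x, y, z in degrees; "x", "y", "z": the shift along the world's x, y, z in mm; "fingers": the closure, from -1 (fully open) to 1 (shut), so that 0 is half open. A call has 1 to 20 rows; each row is the pose to reach, as a shift and turn from the pose commanded when the call began; what a row does not reach only later rows make up. A row lasts 1/8 s, in which the tool goes at most 62.5 mm and 10.7 degrees, less where a joint would pass 70% of its speed; a pose out of reach is approached as far as the arm can. A call with a gripper value outside its range is refused whole. The fingers move at their own pace and stop on an object; "grip_force" is the grip in N (left out, the last holds). Time passes only in rows, so rows that repeat a pose let the fingers close. It gives the time, the measured TCP pose, the force and the opening at its end, in the units of the state.
- monitor.read_state(): the state, without advancing time (a new reading comes with each control period).
- eyes.read_camera(name): name is "scene" or "top" or "wrist"; returns a dict with "frame" (480x640x3 uint8, red, green, blue), "depth" (480x640 float32, m along the optical axis (not along the pixel's ray), 0 where there is no reading), "K" (3x3 intrinsics, pixels), "view" (4x4, takes a point from world to camera coordinates); the wrist camera has in their place "tool_from_camera" (4x4, takes a point from camera to tool coordinates, whose origin is the TCP and whose axes are the tool frame's). Camera axes: x right, y down, z forward; pixel columns grow to the right and rows downward; lengths in m; the calibration is good to about 2 mm. A picture is of the moment at which its call begins: read the wrist's pose just before it.
- finish_job(): hands the job in, once; it reports no verdict.
The state is a dict: "time": time; "q": joint angles; "joint_vel": joint speeds; "joint_torque": joint torques, N m; "tool_pos": TCP position; "tcp_rot": TCP orientation; "wrist_force": force on the tool from outside, world axes, zero at the start; "torque": the same for the moment, N m; "width": opening from 0.0 (shut) to 1.0 (fully open).
Only numpy, scipy, OpenCV 4.12 (cv2) and the standard library are available. Lean on these libraries where they do the work, as an engineer would, in place of code of your own. Each camera call takes 0.05 s, during which the arm holds its last target.

## Working session

There is one attempt and no reset: what is moved stays moved. The work goes in short steps, Python scripts to look and compute and a tool call to move; the robot and the scene stay as the last step left them, time stands still between calls to the robot, and variables do not carry over. Pictures are saved under pics/ and viewed, and the job is handed in when it is done.

Besides the shell and the picture viewer there is one more tool, called after ">>>" by a JSON object that holds its "op" and its "data". play_rows: Moves the arm, as the interface text tells. Its arguments: {"type":"object","properties":{"deltas":{"type":"array"},"grip_force":{"type":"number"}},"required":["deltas"]}

```bash
mkdir -p pics
cat > h.py <<'E'
import numpy as np, cv2
from workcell import monitor, eyes, finish_job
def snap(name,fn):
    c=eyes.read_camera(name); cv2.imwrite('pics/'+fn,c['frame'][:,:,::-1])
    np.savez('pics/'+fn+'.npz',**{k:np.array(v) for k,v in c.items()}); return c
def world(c):
    K=np.array(c['K']);V=np.linalg.inv(np.array(c['view']));d=c['depth']
    v,u=np.mgrid[:480,:640]
    P=np.stack([(u-K[0,2])/K[0,0]*d,(v-K[1,2])/K[1,1]*d,d],-1)
    return P@V[:3,:3].T+V[:3,3]
E
python3 - <<'E'
from h import *
s=monitor.read_state();print({k:np.round(v,3).tolist() for k,v in s.items()})
for n in('top','scene'):
    c=snap(n,n+'1.png');V=np.linalg.inv(c['view']);print(n,V.round(3).tolist(),np.round(c['K'],1).tolist())
E
```

```text
{'time': 0.0, 'q': [-1.24, 0.265, 1.605, -0.0, 1.274, -0.037], 'joint_vel': [-0.001, 0.0, -0.001, -0.001, 0.0, -0.0], 'joint_torque': [-0.0, -51.511, -36.732, -0.0, 0.013, 0.0], 'tool_pos': [0.242, -0.629, 0.252], 'tcp_rot': [2.021, 0.378, -2.022], 'wrist_force': [-0.184, -0.109, 0.102], 'torque': [-0.011, -0.004, 0.041], 'width': 1.003}
top [[0.017, -0.998, 0.061, 0.459], [-1.0, -0.016, 0.014, 0.003], [-0.013, -0.061, -0.998, 1.256], [0.0, 0.0, 0.0, 1.0]] [[545.1, 0.0, 309.2], [0.0, 545.1, 232.1], [0.0, 0.0, 1.0]]
scene [[-0.858, 0.331, -0.392, 0.926], [0.513, 0.532, -0.673, 0.683], [-0.014, -0.779, -0.627, 0.723], [0.0, 0.0, 0.0, 1.0]] [[452.1, 0.0, 322.8], [0.0, 452.1, 233.6], [0.0, 0.0, 1.0]]
```

View pics/top1.png

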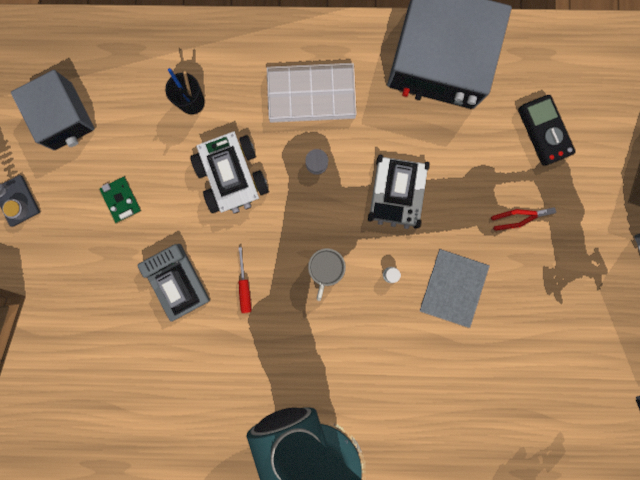

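View pics/scene1.png

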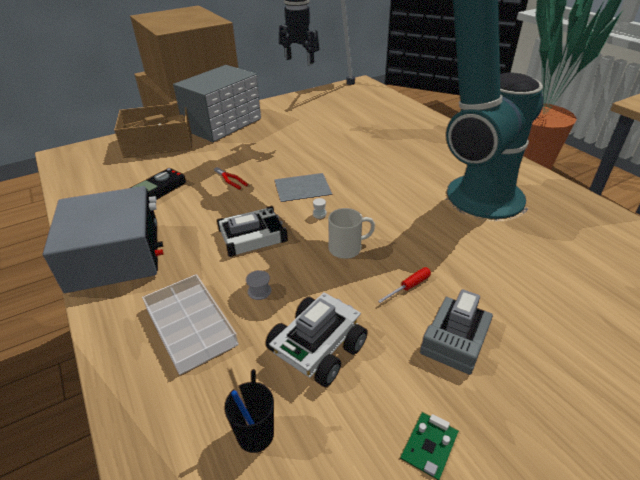

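Run:
```python
from h import *
c=dict(np.load('pics/top1.png.npz'));W=world(c)
def rect(name,box,zlo,zhi):
    u0,v0,u1,v1=box
    m=np.zeros((480,640),bool);m[v0:v1,u0:u1]=1
    m&=(W[...,2]>zlo)&(W[...,2]<zhi)&(c['depth']>0)
    n,l,st,_=cv2.connectedComponentsWithStats(m.astype(np.uint8));k=1+st[1:,4].argmax();m=l==k
    p=W[m];(cx,cy),(w,h),a=cv2.minAreaRect((p[:,:2]*1000).astype(np.float32))
    if w<h:w,h,a=h,w,a-90
    print(name,'n',m.sum(),'c',round(cx,1),round(cy,1),'mean',(p.mean(0)*1000).round(1),'med z',round(np.median(p[:,2])*1000,1),'size',round(w,1),round(h,1),'long axis deg',round(a,1))
rect('tall',(140,235,215,330),.07,.1)
rect('mid',(190,125,270,220),.088,.12)
rect('slim',(365,150,430,230),.050,.08)
rect('charger',(130,235,215,330),.012,.2)
rect('chargerHump',(130,235,215,330),.045,.058)
rect('rover',(185,125,270,220),.04,.2)
rect('scope',(360,145,435,235),.02,.2)
rect('mug',(300,235,350,310),.06,.2)
rect('mugall',(300,235,350,310),.01,.2)
rect('bottle',(375,260,410,290),.01,.2)
rect('cyl',(300,145,335,180),.01,.2)
# mat by gray colour
f=c['frame'].astype(int)
m=np.zeros((480,640),bool);m[240:335,410:500]=1
m&=(f.max(-1)-f.min(-1)<30);p=W[m&(c['depth']>0)]
print('mat',cv2.minAreaRect((p[:,:2]*1000).astype(np.float32)),np.median(p[:,2]))
# white labels
for n,b in dict(tall=(155,270,190,310),mid=(210,145,240,190),slim=(385,155,415,205)).items():
    m=np.zeros((480,640),bool);m[b[1]:b[3],b[0]:b[2]]=1;m&=f.min(-1)>170
    k,l,st,_=cv2.connectedComponentsWithStats(m.astype(np.uint8));m=l==1+st[1:,4].argmax();p=W[m]
    print(n,cv2.minAreaRect((p[:,:2]*1000).astype(np.float32)),np.median(p[:,2]),m.sum())
i=cv2.resize(cv2.imread('pics/top1.png')[120:330,130:440],None,fx=2.5,fy=2.5,interpolation=cv2.INTER_CUBIC);cv2.imwrite('pics/z1.png',i)
```

```text
tall n 618 c 401.8 314.8 mean [402.1 313.1  81.9] med z 82.3 size 71.1 39.5 long axis deg 29.8
mid n 597 c 663.1 201.6 mean [661.7 200.8  99.6] med z 99.7 size 71.9 38.3 long axis deg 20.6
slim n 559 c 647.5 -182.4 mean [ 646.7 -181.6   58.7] med z 58.9 size 71.5 38.5 long axis deg -9.8
charger n 3062 c 415.1 321.9 mean [417.1 317.6  44.4] med z 34.4 size 149.1 100.5 long axis deg 29.3
chargerHump n 724 c 463.0 349.2 mean [462.7 348.6  51.8] med z 51.8 size 99.6 37.3 long axis deg -60.6
rover n 3438 c 653.9 212.6 mean [656.1 207.5  66.5] med z 61.2 size 171.6 115.0 long axis deg 21.4
scope n 3281 c 627.0 -180.9 mean [ 626.5 -179.7   40.2] med z 37.2 size 154.7 117.8 long axis deg -8.1
mug n 323 c 446.2 -10.8 mean [443.8 -19.1  85.9] med z 90.4 size 103.4 78.3 long axis deg -44.4
mugall n 397 c 445.7 -10.8 mean [444.7 -21.1  76. ] med z 88.1 size 104.6 78.4 long axis deg -42.8
bottle n 221 c 440.9 -166.6 mean [ 440.9 -165.2   39.7] med z 44.2 size 34.4 33.7 long axis deg 27.8
cyl n 409 c 696.0 4.7 mean [695.4   5.4  39.7] med z 39.7 size 50.9 49.7 long axis deg 1.6
mat ((413.72821044921875, -313.35076904296875), (120.99776458740234, 150.28416442871094), 72.56698608398438) 0.002838631399438074
tall ((438.2953796386719, 168.60964965820312), (47.03938293457031, 331.4393615722656), 15.196660995483398) 0.08305727082600523 240
mid ((562.7172241210938, 115.87738800048828), (305.2239990234375, 35.144012451171875), 40.985374450683594) 0.1002051540383091 234
slim ((644.9403686523438, -181.44398498535156), (24.527240753173828, 45.566341400146484), 80.67253875732422) 0.0596296447191913 224
```

View pics/z1.png

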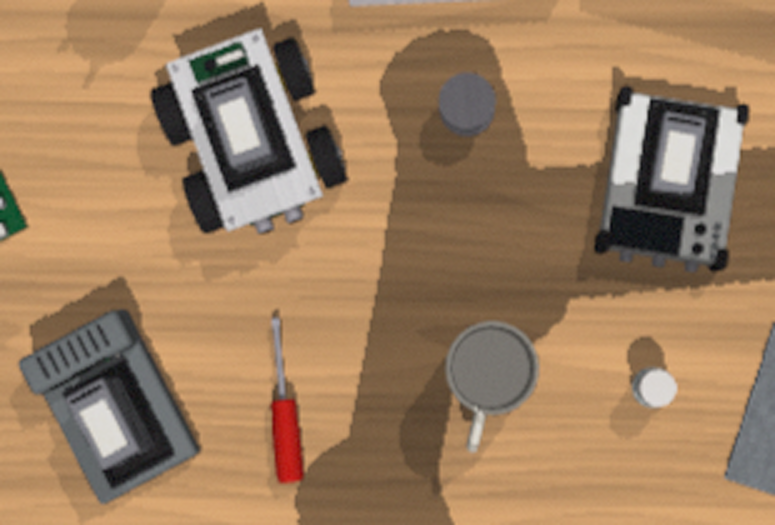

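```bash
cat > rim.py <<'E'
from h import *
def rim(c,W,name,box,zr,thr=70,save=None):
    f=c['frame'].astype(int)
    u0,v0,u1,v1=box
    m=np.zeros((480,640),bool);m[v0:v1,u0:u1]=1
    m&=(f.max(-1)<thr)&(abs(W[...,2]-zr)<.0045)&(c['depth']>0)
    m=cv2.morphologyEx(m.astype(np.uint8),cv2.MORPH_CLOSE,np.ones((3,3)))
    n,l,st,_=cv2.connectedComponentsWithStats(m);k=1+st[1:,4].argmax();m=l==k
    p=W[m];p=p[abs(p[:,2]-zr)<.005]
    (cx,cy),(w,h),a=cv2.minAreaRect((p[:,:2]*1000).astype(np.float32))
    if w<h:w,h,a=h,w,a-90
    print(name,len(p),'c',round(cx,1),round(cy,1),'size (98x64)',round(w,1),round(h,1),'a',round(a,1),np.median(p[:,2]).round(4))
    return m
E
python3 - <<'E'
from rim import *
c=dict(np.load('pics/top1.png.npz'));W=world(c)
a=0
for t in(55,70,85):
    a=a|rim(c,W,'charger',(130,235,215,330),.030,t)
    a=a|rim(c,W,'rover',(185,125,270,220),.066,t)
    a=a|rim(c,W,'scope',(360,145,435,205),.042,t)
im=c['frame'][:,:,::-1].copy();im[a>0]=(0,0,255)
cv2.imwrite('pics/z2.png',cv2.resize(im[120:330,130:440],None,fx=2.5,fy=2.5,interpolation=cv2.INTER_NEAREST))
E
```

```text
charger 327 c 403.4 316.0 size (98x64) 102.0 64.2 a 29.5 0.0288
rover 357 c 673.3 206.8 size (98x64) 116.4 61.7 a 21.0 0.0645
scope 360 c 645.1 -182.3 size (98x64) 102.1 61.7 a -7.8 0.0405
charger 365 c 403.1 315.4 size (98x64) 103.3 64.2 a 28.9 0.0288
rover 463 c 675.6 207.7 size (98x64) 121.0 62.8 a 20.7 0.0644
scope 390 c 645.6 -182.3 size (98x64) 102.3 63.0 a -7.0 0.0406
charger 392 c 402.9 315.3 size (98x64) 103.8 64.9 a 29.2 0.0289
rover 515 c 675.4 207.7 size (98x64) 123.0 62.8 a 20.8 0.0642
scope 407 c 645.9 -182.3 size (98x64) 102.8 63.1 a -7.0 0.0407
```

View pics/z2.png

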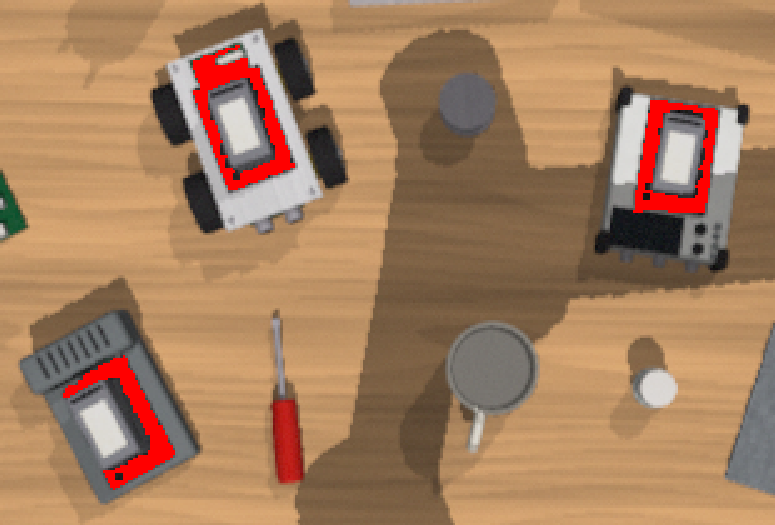

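```bash
cat >> h.py <<'E'
from scipy.spatial.transform import Rotation as R
def st():
    s=monitor.read_state();M=R.from_rotvec(s['tcp_rot']).as_matrix()
    print('t',round(s['time'],2),'pos mm',(np.array(s['tool_pos'])*1000).round(1),'toolx',M[:,0].round(3),'yaw of tool y',np.degrees(np.arctan2(M[1,1],M[0,1])).round(2),'q',np.round(s['q'],2),'F',np.round(s['wrist_force'],1),'w',round(float(s['width']),3))
    return s,M
E
python3 - <<'E'
from h import *
st()
c=dict(np.load('pics/top1.png.npz'));W=world(c)
# rover rim in rotated frame; per-threshold extents excluding pcb
f=c['frame'].astype(int)
for name,a,box,zr,c0 in(('rover',20.8,(185,125,270,220),.066,(663,202)),('charger',29.6,(130,235,215,330),.030,(400,313)),('scope',-9,(360,145,435,220),.042,(646,-182))):
    m=np.zeros((480,640),bool);m[box[1]:box[3],box[0]:box[2]]=1
    m&=(f.max(-1)<60)&(abs(W[...,2]-zr)<.003)
    p=W[m][:,:2]*1000-c0;t=np.radians(a);q=np.c_[p@[np.cos(t),np.sin(t)],p@[-np.sin(t),np.cos(t)]]
    print(name,'x',np.histogram(q[:,0],np.arange(-66,76,6)),'y',np.histogram(q[:,1],np.arange(-45,46,6)))
E
```

```text
t 0.1 pos mm [ 242.5 -629.2  252. ] toolx [-0.001  0.002 -1.   ] yaw of tool y -68.93 q [-1.24  0.26  1.61  0.    1.27 -0.04] F [-0.   0.3 -0.1] w 0.999
rover x (array([ 0,  0,  0, 27, 15, 19, 10,  9,  7, 11,  8,  8,  9,  8,  9, 10, 12,
        8, 36, 13, 13,  6,  6]), array([-66, -60, -54, -48, -42, -36, -30, -24, -18, -12,  -6,   0,   6,
        12,  18,  24,  30,  36,  42,  48,  54,  60,  66,  72])) y (array([ 0,  0, 37, 31, 21,  9, 10, 12, 15, 23,  7, 17, 62,  0,  0]), array([-45, -39, -33, -27, -21, -15,  -9,  -3,   3,   9,  15,  21,  27,
        33,  39,  45]))
charger x (array([ 0,  0,  0, 37, 18, 24,  7,  6, 11,  6,  6,  6,  8,  7,  7,  6,  9,
        8, 36, 13,  2,  1,  0]), array([-66, -60, -54, -48, -42, -36, -30, -24, -18, -12,  -6,   0,   6,
        12,  18,  24,  30,  36,  42,  48,  54,  60,  66,  72])) y (array([ 0,  0, 54, 42, 27, 12, 12,  8, 14, 10, 10,  8, 19,  1,  0]), array([-45, -39, -33, -27, -21, -15,  -9,  -3,   3,   9,  15,  21,  27,
        33,  39,  45]))
scope x (array([16, 12,  3, 36, 17, 14, 11,  8, 10,  8,  9, 11,  7,  7, 12,  8,  7,
       14, 34, 24,  3,  0,  0]), array([-66, -60, -54, -48, -42, -36, -30, -24, -18, -12,  -6,   0,   6,
        12,  18,  24,  30,  36,  42,  48,  54,  60,  66,  72])) y (array([ 0,  3, 52, 20,  9, 16, 16, 17, 14, 15, 27, 37, 61,  4,  9]), array([-45, -39, -33, -27, -21, -15,  -9,  -3,   3,   9,  15,  21,  27,
        33,  39,  45]))
```

>>> {"op": "play_rows", "data": {"deltas": [{"x": 421,"y": 831,"z": 0,"wz": -0.5,"fingers": -1},{"x": 421,"y": 831,"z": 0,"wz": -0.5,"fingers": -1},{"x": 421,"y": 831,"z": 0,"wz": -0.5,"fingers": -1},{"x": 421,"y": 831,"z": 0,"wz": -0.5,"fingers": -1},{"x": 421,"y": 831,"z": 0,"wz": -0.5,"fingers": -1},{"x": 421,"y": 831,"z": 0,"wz": -0.5,"fingers": -1},{"x": 421,"y": 831,"z": 0,"wz": -0.5,"fingers": -1},{"x": 421,"y": 831,"z": 0,"wz": -0.5,"fingers": -1},{"x": 421,"y": 831,"z": 0,"wz": -0.5,"fingers": -1},{"x": 421,"y": 831,"z": 0,"wz": -0.5,"fingers": -1},{"x": 421,"y": 831,"z": 0,"wz": -0.5,"fingers": -1},{"x": 421,"y": 831,"z": 0,"wz": -0.5,"fingers": -1},{"x": 421,"y": 831,"z": 0,"wz": -0.5,"fingers": -1},{"x": 421,"y": 831,"z": 0,"wz": -0.5,"fingers": -1},{"x": 421,"y": 831,"z": 0,"wz": -0.5,"fingers": -1},{"x": 421,"y": 831,"z": 0,"wz": -0.5,"fingers": -1},{"x": 421,"y": 831,"z": 0,"wz": -0.5,"fingers": -1}], "grip_force": 50}}

```text
schema error: expected keys wx, wy, wz, x, y, z, fingers
```

```bash
cat >> h.py <<'E'
def wrist(fn):
    s,M=st();c=snap('wrist',fn);T=np.eye(4);T[:3,:3]=M;T[:3,3]=s['tool_pos']
    c['view']=np.linalg.inv(T@np.array(c['tool_from_camera']));np.savez('pics/'+fn+'.npz',**{k:np.array(v) for k,v in c.items()});return c
def bigrect(W,ok,zlo,zhi,name):
    m=ok&(W[...,2]>zlo)&(W[...,2]<zhi)
    n,l,s,_=cv2.connectedComponentsWithStats(m.astype(np.uint8));k=1+s[1:,4].argmax();m=l==k
    p=W[m];(cx,cy),(w,h),a=cv2.minAreaRect((p[:,:2]*1000).astype(np.float32))
    if w<h:w,h,a=h,w,a-90
    a=(a+90)%180-90
    print(name,'n',m.sum(),'c',round(cx,1),round(cy,1),'z',round(np.median(p[:,2])*1000,1),'size',round(w,1),round(h,1),'a',round(a,1));return m
E
python3 - <<'E'
from h import *
c=wrist('w1.png');print(np.array(c['tool_from_camera']).round(3).tolist(),np.array(c['K']).tolist())
W=world(c);bigrect(W,c['depth']>0,.093,.108,'mid top')
E
```

```text
t 0.1 pos mm [ 242.5 -629.2  252. ] toolx [-0.001  0.002 -1.   ] yaw of tool y -68.93 q [-1.24  0.26  1.61  0.    1.27 -0.04] F [-0.   0.3 -0.1] w 0.999
[[0.0, -0.268, 0.963, -0.121], [1.0, 0.0, -0.0, -0.0], [-0.0, 0.963, 0.268, -0.068], [0.0, 0.0, 0.0, 1.0]] [[392.3833467242548, 0.0, 318.14304940690363], [0.0, 392.3833467242548, 237.48230612519785], [0.0, 0.0, 1.0]]
mid top n 3626 c 382.2 -779.4 z 102.8 size 139.3 13.8 a 22.2
```

View pics/w1.png

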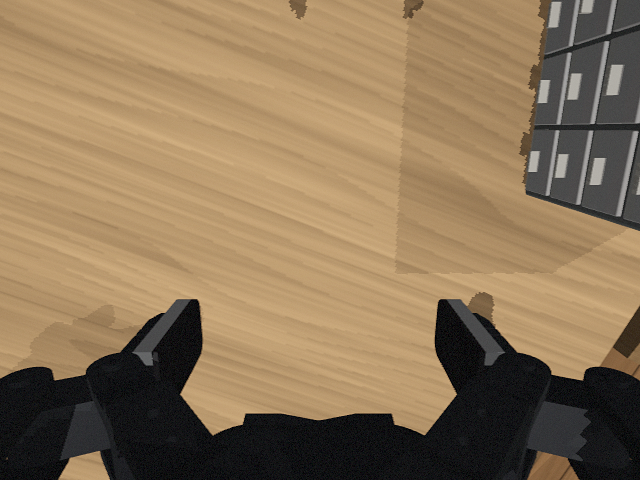

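The view shows only bare table, drawers at the top right and the open fingers at (190,330) and (450,330). The move was refused because every row needs all seven keys.

>>> {"op": "play_rows", "data": {"deltas": [{"wx": 0,"wy": 0,"wz": -0.5,"x": 421,"y": 831,"z": 0,"fingers": -1},{"wx": 0,"wy": 0,"wz": -0.5,"x": 421,"y": 831,"z": 0,"fingers": -1},{"wx": 0,"wy": 0,"wz": -0.5,"x": 421,"y": 831,"z": 0,"fingers": -1},{"wx": 0,"wy": 0,"wz": -0.5,"x": 421,"y": 831,"z": 0,"fingers": -1},{"wx": 0,"wy": 0,"wz": -0.5,"x": 421,"y": 831,"z": 0,"fingers": -1},{"wx": 0,"wy": 0,"wz": -0.5,"x": 421,"y": 831,"z": 0,"fingers": -1},{"wx": 0,"wy": 0,"wz": -0.5,"x": 421,"y": 831,"z": 0,"fingers": -1},{"wx": 0,"wy": 0,"wz": -0.5,"x": 421,"y": 831,"z": 0,"fingers": -1},{"wx": 0,"wy": 0,"wz": -0.5,"x": 421,"y": 831,"z": 0,"fingers": -1},{"wx": 0,"wy": 0,"wz": -0.5,"x": 421,"y": 831,"z": 0,"fingers": -1},{"wx": 0,"wy": 0,"wz": -0.5,"x": 421,"y": 831,"z": 0,"fingers": -1},{"wx": 0,"wy": 0,"wz": -0.5,"x": 421,"y": 831,"z": 0,"fingers": -1},{"wx": 0,"wy": 0,"wz": -0.5,"x": 421,"y": 831,"z": 0,"fingers": -1},{"wx": 0,"wy": 0,"wz": -0.5,"x": 421,"y": 831,"z": 0,"fingers": -1},{"wx": 0,"wy": 0,"wz": -0.5,"x": 421,"y": 831,"z": 0,"fingers": -1},{"wx": 0,"wy": 0,"wz": -0.5,"x": 421,"y": 831,"z": 0,"fingers": -1},{"wx": 0,"wy": 0,"wz": -0.5,"x": 421,"y": 831,"z": 0,"fingers": -1}], "grip_force": 50}}

```text
time: 2.28
tool_pos: [0.6631, 0.2009, 0.2524]
tcp_rot: [2.023, 0.368, -2.027]
wrist_force: [0.1, -0.6, 0.4]
width: 1.003
```

Run:
```python
from h import *
c=wrist('w2.png')
W=world(c);bigrect(W,c['depth']>0,.093,.108,'mid top')
```

```text
t 2.27 pos mm [663.1 200.9 252.4] toolx [-0.002 -0.001 -1.   ] yaw of tool y -69.38 q [ 0.26  0.3   1.56 -0.    1.28  1.47] F [ 0.1 -0.6  0.4] w 1.003
mid top n 5058 c 666.6 201.7 z 100.2 size 70.5 38.0 a 20.6
```

View pics/w2.png

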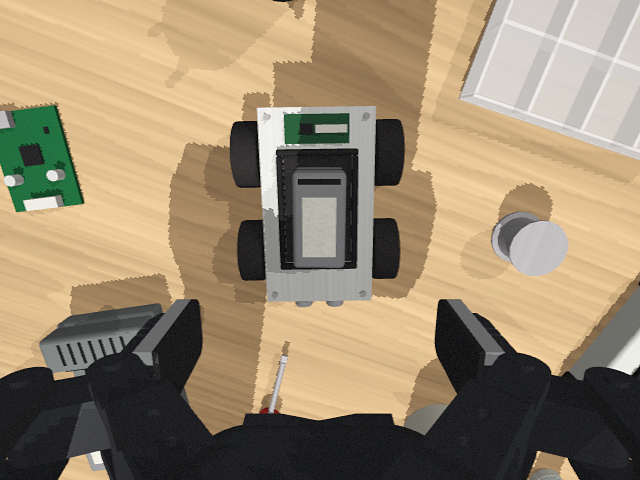

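Rover deck is centred near (318,205), with the pack top at (318,217) and the recess's dark rim visible around it. The pack reads 70.5 x 38 mm at z = 100 mm, as it should.

>>> {"op": "play_rows", "data": {"deltas": [{"wx": 0,"wy": 0,"wz": 0,"x": 2,"y": 1,"z": -60,"fingers": -1},{"wx": 0,"wy": 0,"wz": 0,"x": 2,"y": 1,"z": -110,"fingers": -1},{"wx": 0,"wy": 0,"wz": 0,"x": 2,"y": 1,"z": -140,"fingers": -1},{"wx": 0,"wy": 0,"wz": 0,"x": 2,"y": 1,"z": -155,"fingers": -1},{"wx": 0,"wy": 0,"wz": 0,"x": 2,"y": 1,"z": -161,"fingers": -1},{"wx": 0,"wy": 0,"wz": 0,"x": 2,"y": 1,"z": -161,"fingers": -1}]}}

```text
time: 3.08
tool_pos: [0.6665, 0.2019, 0.0936]
tcp_rot: [2.028, 0.367, -2.024]
wrist_force: [-0.1, 0.1, -0.6]
width: 1.001
```

Run:
```python
from h import *
c=wrist('w3.png');snap('scene','s3.png')
```

```text
t 3.08 pos mm [666.5 201.9  93.6] toolx [ 0.002  0.    -1.   ] yaw of tool y -69.46 q [ 0.26  0.43  1.69 -0.    1.02  1.47] F [-0.1  0.1 -0.6] w 1.001
```

View pics/w3.png

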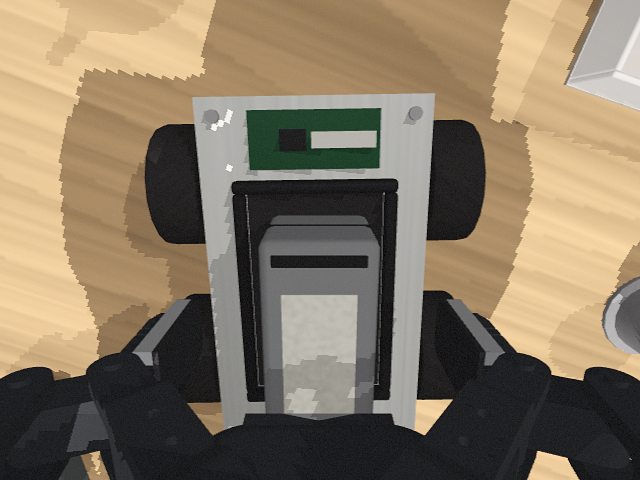

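The pack sits centred between the open fingers (pads at about x = 165 and 475), and the view is clear. Closing now.

>>> {"op": "play_rows", "data": {"deltas": [{"wx": 0,"wy": 0,"wz": 0,"x": 0,"y": 0,"z": 0,"fingers": 0},{"wx": 0,"wy": 0,"wz": 0,"x": 0,"y": 0,"z": 0,"fingers": 1},{"wx": 0,"wy": 0,"wz": 0,"x": 0,"y": 0,"z": 0,"fingers": 1},{"wx": 0,"wy": 0,"wz": 0,"x": 0,"y": 0,"z": 0,"fingers": 1},{"wx": 0,"wy": 0,"wz": 0,"x": 0,"y": 0,"z": 0,"fingers": 1},{"wx": 0,"wy": 0,"wz": 0,"x": 0,"y": 0,"z": 0,"fingers": 1}], "grip_force": 50}}

```text
time: 3.92
tool_pos: [0.6662, 0.2024, 0.0929]
tcp_rot: [2.027, 0.368, -2.025]
wrist_force: [-0.2, 0.2, 3.6]
width: 0.436
```

Run:
```python
from h import *
c=wrist('w4.png');snap('scene','s4.png')
```

```text
t 3.92 pos mm [666.2 202.4  92.9] toolx [ 0.001  0.    -1.   ] yaw of tool y -69.42 q [0.26 0.43 1.69 0.   1.02 1.47] F [-0.2  0.2  3.6] w 0.436
```

View pics/w4.png

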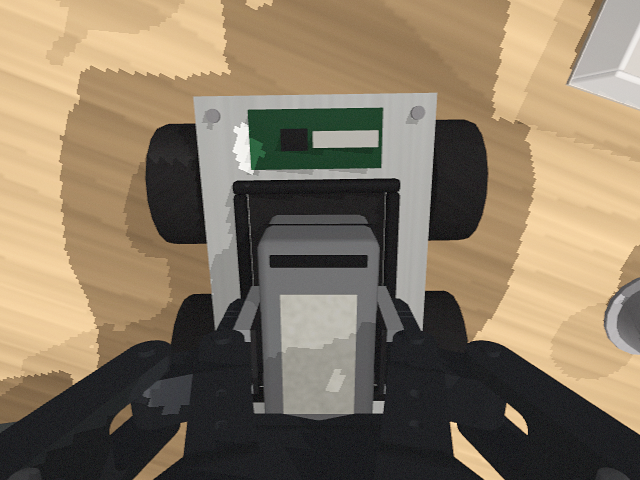

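View pics/s4.png

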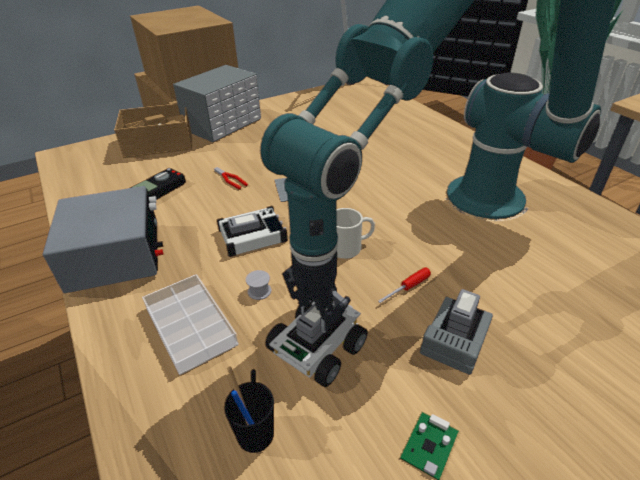

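>>> {"op": "play_rows", "data": {"deltas": [{"wx": 0,"wy": 0,"wz": 0,"x": 0,"y": 0,"z": 15,"fingers": 1},{"wx": 0,"wy": 0,"wz": 0,"x": 0,"y": 0,"z": 60,"fingers": 1},{"wx": 0,"wy": 0,"wz": 0,"x": 0,"y": 0,"z": 120,"fingers": 1},{"wx": 0,"wy": 0,"wz": 0,"x": 0,"y": 0,"z": 160,"fingers": 1},{"wx": 0,"wy": 0,"wz": 0,"x": 0,"y": 0,"z": 160,"fingers": 1}]}}

```text
time: 4.65
tool_pos: [0.6679, 0.2026, 0.2579]
tcp_rot: [2.035, 0.368, -2.017]
wrist_force: [1.0, -1.0, -1.8]
width: 0.434
```

Run:
```python
from h import *
c=wrist('w5.png')
```

```text
t 4.65 pos mm [667.9 202.6 257.9] toolx [ 0.008  0.002 -1.   ] yaw of tool y -69.43 q [ 0.26  0.3   1.55 -0.    1.28  1.47] F [ 1.  -1.  -1.8] w 0.434
```

View pics/w5.png

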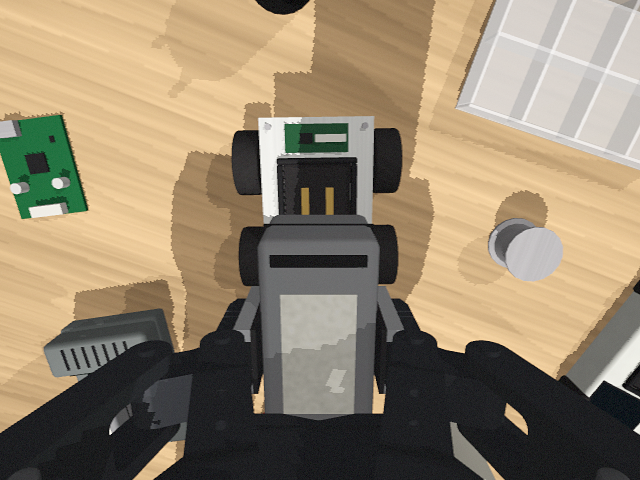

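The pack is held level in the jaws (body at (318,310)) and the weight reads 1.8 N. The empty rover recess shows at (318,187) with its contacts.

>>> {"op": "play_rows", "data": {"deltas": [{"wx": 0,"wy": 0,"wz": -10,"x": -25,"y": -51,"z": 0,"fingers": 1},{"wx": 0,"wy": 0,"wz": -20,"x": -76,"y": -154,"z": 0,"fingers": 1},{"wx": 0,"wy": 0,"wz": -30,"x": -126,"y": -257,"z": 0,"fingers": 1},{"wx": 0,"wy": 0,"wz": -38,"x": -177,"y": -361,"z": 0,"fingers": 1},{"wx": 0,"wy": 0,"wz": -38,"x": -215,"y": -440,"z": 0,"fingers": 1},{"wx": 0,"wy": 0,"wz": -38,"x": -252,"y": -515,"z": 0,"fingers": 1},{"wx": 0,"wy": 0,"wz": -38,"x": -252,"y": -515,"z": 0,"fingers": 1},{"wx": 0,"wy": 0,"wz": -38,"x": -252,"y": -515,"z": 0,"fingers": 1},{"wx": 0,"wy": 0,"wz": -38,"x": -252,"y": -515,"z": 0,"fingers": 1},{"wx": 0,"wy": 0,"wz": -38,"x": -252,"y": -515,"z": 0,"fingers": 1},{"wx": 0,"wy": 0,"wz": -38,"x": -252,"y": -515,"z": 0,"fingers": 1},{"wx": 0,"wy": 0,"wz": -38,"x": -252,"y": -515,"z": -50,"fingers": 1},{"wx": 0,"wy": 0,"wz": -38,"x": -252,"y": -515,"z": -110,"fingers": 1},{"wx": 0,"wy": 0,"wz": -38,"x": -252,"y": -515,"z": -160,"fingers": 1},{"wx": 0,"wy": 0,"wz": -38,"x": -252,"y": -515,"z": -190,"fingers": 1},{"wx": 0,"wy": 0,"wz": -38,"x": -252,"y": -515,"z": -200,"fingers": 1},{"wx": 0,"wy": 0,"wz": -38,"x": -252,"y": -515,"z": -200,"fingers": 1},{"wx": 0,"wy": 0,"wz": -38,"x": -252,"y": -515,"z": -200,"fingers": 1}]}}

```text
time: 6.95
tool_pos: [0.4152, -0.3134, 0.0539]
tcp_rot: [-2.061, 0.316, 2.056]
wrist_force: [0.6, -0.5, -1.3]
width: 0.433
```

Run:
```python
from h import *
st();snap('scene','s6.png');snap('top','t6.png')
```

```text
t 6.95 pos mm [ 415.2 -313.4   53.9] toolx [ 0.002 -0.002 -1.   ] yaw of tool y -107.39 q [-0.69  0.19  2.11  0.    0.85  1.18] F [ 0.6 -0.5 -1.3] w 0.433
```

View pics/s6.png

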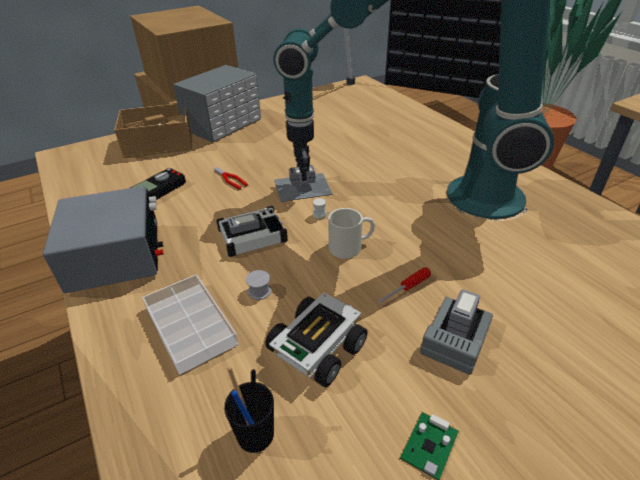

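The scene shows the pack held over the mat at (303,180) and the rover recess empty at (318,325). I'll lower the last 17 mm, and use this moment to measure the empty recess.

>>> {"op": "play_rows", "data": {"deltas": [{"wx": 0,"wy": 0,"wz": 0,"x": 0,"y": 0,"z": -8,"fingers": 1},{"wx": 0,"wy": 0,"wz": 0,"x": 0,"y": 0,"z": -14,"fingers": 1},{"wx": 0,"wy": 0,"wz": 0,"x": 0,"y": 0,"z": -16,"fingers": 1},{"wx": 0,"wy": 0,"wz": 0,"x": 0,"y": 0,"z": -16,"fingers": 1},{"wx": 0,"wy": 0,"wz": 0,"x": 0,"y": 0,"z": -16,"fingers": 1}]}}

```text
time: 7.68
tool_pos: [0.4137, -0.3129, 0.0362]
tcp_rot: [-2.057, 0.315, 2.058]
wrist_force: [0.2, -0.9, -1.3]
width: 0.433
```

Run:
```python
from h import *
st()
c=dict(np.load('pics/t6.png.npz'));W=world(c);f=c['frame'].astype(int)
a=20.6
for zr,thr in((.066,60),(.066,80)):
    m=np.zeros((480,640),bool);m[125:220,185:270]=1
    m&=(f.max(-1)<thr)&(abs(W[...,2]-zr)<.0045)
    p=W[m][:,:2]*1000-(663,202);t=np.radians(a);q=np.c_[p@[np.cos(t),np.sin(t)],p@[-np.sin(t),np.cos(t)]]
    print('x',np.histogram(q[:,0],np.arange(-54,76,4)),'y',np.histogram(q[:,1],np.arange(-44,46,4)))
# recess floor (lower than rim), any colour
m=np.zeros((480,640),bool);m[135:205,195:265]=1
bigrect(W,m,.0565,.0635,'floor')
c=dict(np.load('pics/w5.png.npz'));W=world(c)
cv2.imwrite('pics/t6z.png',cv2.resize(cv2.imread('pics/t6.png')[120:225,180:280],None,fx=5,fy=5,interpolation=cv2.INTER_CUBIC))
```

```text
t 7.67 pos mm [ 413.7 -312.9   36.2] toolx [-0.  0. -1.] yaw of tool y -107.44 q [-0.7   0.21  2.12  0.    0.81  1.18] F [ 0.2 -0.9 -1.3] w 0.433
x (array([ 0, 15, 33, 16, 22, 21, 14, 21, 12, 16, 14, 14, 17, 12, 19, 17, 12,
       19, 14, 12, 15, 23, 22, 16, 31, 28,  0,  0,  5,  5,  4,  0]), array([-54, -50, -46, -42, -38, -34, -30, -26, -22, -18, -14, -10,  -6,
        -2,   2,   6,  10,  14,  18,  22,  26,  30,  34,  38,  42,  46,
        50,  54,  58,  62,  66,  70,  74])) y (array([ 0,  0,  0, 36, 42, 27, 27, 26, 13, 18, 26, 29, 31, 19, 21, 31, 24,
       35, 62,  0,  0,  0]), array([-44, -40, -36, -32, -28, -24, -20, -16, -12,  -8,  -4,   0,   4,
         8,  12,  16,  20,  24,  28,  32,  36,  40,  44]))
x (array([ 0, 24, 34, 17, 22, 22, 16, 23, 13, 19, 17, 16, 17, 16, 21, 17, 14,
       21, 16, 14, 17, 25, 22, 18, 36, 35,  2, 14, 19, 11, 12, 12]), array([-54, -50, -46, -42, -38, -34, -30, -26, -22, -18, -14, -10,  -6,
        -2,   2,   6,  10,  14,  18,  22,  26,  30,  34,  38,  42,  46,
        50,  54,  58,  62,  66,  70,  74])) y (array([ 0,  0,  0, 48, 43, 30, 31, 29, 19, 25, 36, 34, 40, 25, 35, 40, 33,
       38, 70,  6,  0,  0]), array([-44, -40, -36, -32, -28, -24, -20, -16, -12,  -8,  -4,   0,   4,
         8,  12,  16,  20,  24,  28,  32,  36,  40,  44]))
floor n 2125 c 660.1 210.8 z 60.2 size 161.3 107.0 a 21.4
```

View pics/t6z.png

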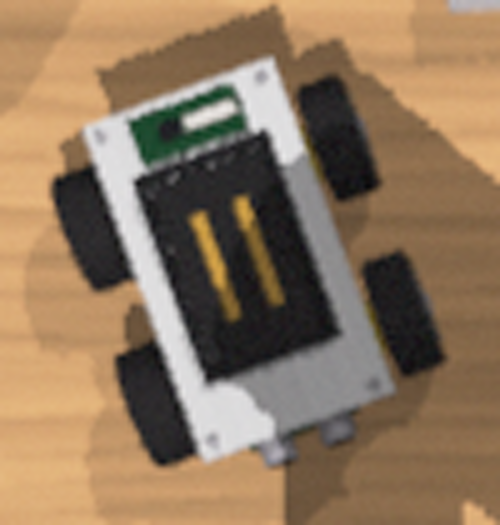

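The empty rover recess spans -49..+50 by -32..+32 mm around (663, 202), so its centre is confirmed. Setting the middle pack down: 1 mm lower, then release.

>>> {"op": "play_rows", "data": {"deltas": [{"wx": 0,"wy": 0,"wz": 0,"x": 0,"y": 0,"z": -1,"fingers": 1},{"wx": 0,"wy": 0,"wz": 0,"x": 0,"y": 0,"z": -1,"fingers": 1},{"wx": 0,"wy": 0,"wz": 0,"x": 0,"y": 0,"z": -1,"fingers": 0},{"wx": 0,"wy": 0,"wz": 0,"x": 0,"y": 0,"z": -1,"fingers": -1},{"wx": 0,"wy": 0,"wz": 0,"x": 0,"y": 0,"z": -1,"fingers": -1},{"wx": 0,"wy": 0,"wz": 0,"x": 0,"y": 0,"z": -1,"fingers": -1},{"wx": 0,"wy": 0,"wz": 0,"x": 0,"y": 0,"z": 40,"fingers": -1},{"wx": 0,"wy": 0,"wz": 0,"x": 0,"y": 0,"z": 100,"fingers": -1},{"wx": 0,"wy": 0,"wz": 0,"x": 0,"y": 0,"z": 160,"fingers": -1},{"wx": 0,"wy": 0,"wz": 0,"x": 0,"y": 0,"z": 215,"fingers": -1},{"wx": 0,"wy": 0,"wz": 0,"x": 0,"y": 0,"z": 215,"fingers": -1}]}}

```text
time: 9.05
tool_pos: [0.4165, -0.3151, 0.2577]
tcp_rot: [-2.071, 0.322, 2.05]
wrist_force: [0.3, 0.3, -0.9]
width: 1.002
```

Run:
```python
from h import *
c=wrist('w7.png');W=world(c);bigrect(W,c['depth']>0,.036,.050,'mid on mat')
```

```text
t 9.05 pos mm [ 416.5 -315.1  257.7] toolx [ 0.009 -0.008 -1.   ] yaw of tool y -107.42 q [-0.7  -0.04  1.93  0.    1.24  1.18] F [ 0.3  0.3 -0.9] w 1.002
mid on mat n 9964 c 599.3 -177.7 z 37.2 size 116.9 84.1 a 82.1
```

View pics/w7.png

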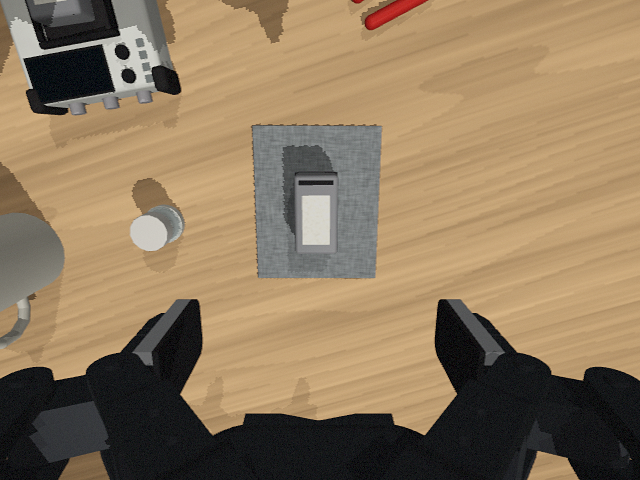

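The middle pack lies flat in the middle of the mat at (316,212); the scope, bottle and mug (left edge) are undisturbed. Next, the charger.

>>> {"op": "play_rows", "data": {"deltas": [{"wx": 0,"wy": 0,"wz": 5,"x": 20,"y": 55,"z": 0,"fingers": -1},{"wx": 0,"wy": 0,"wz": 10,"x": 40,"y": 114,"z": 0,"fingers": -1},{"wx": 0,"wy": 0,"wz": 15,"x": 60,"y": 173,"z": 0,"fingers": -1},{"wx": 0,"wy": 0,"wz": 20,"x": 80,"y": 232,"z": 0,"fingers": -1},{"wx": 0,"wy": 0,"wz": 25,"x": 90,"y": 292,"z": 0,"fingers": -1},{"wx": 0,"wy": 0,"wz": 30,"x": 90,"y": 352,"z": 0,"fingers": -1},{"wx": 0,"wy": 0,"wz": 35,"x": 75,"y": 412,"z": 0,"fingers": -1},{"wx": 0,"wy": 0,"wz": 40,"x": 55,"y": 470,"z": 0,"fingers": -1},{"wx": 0,"wy": 0,"wz": 45,"x": 35,"y": 528,"z": 0,"fingers": -1},{"wx": 0,"wy": 0,"wz": 47,"x": 10,"y": 584,"z": 0,"fingers": -1},{"wx": 0,"wy": 0,"wz": 47,"x": -12,"y": 627,"z": 0,"fingers": -1},{"wx": 0,"wy": 0,"wz": 47,"x": -12,"y": 627,"z": 0,"fingers": -1},{"wx": 0,"wy": 0,"wz": 47,"x": -12,"y": 627,"z": 0,"fingers": -1},{"wx": 0,"wy": 0,"wz": 47,"x": -12,"y": 627,"z": 0,"fingers": -1}]}}

```text
time: 10.85
tool_pos: [0.4019, 0.3129, 0.2504]
tcp_rot: [1.931, 0.507, -1.933]
wrist_force: [0.6, 0.3, -0.5]
width: 1.002
```

Run:
```python
from h import *
c=wrist('w8.png');W=world(c);bigrect(W,c['depth']>0,.073,.092,'tall top')
```

```text
t 10.85 pos mm [401.9 312.9 250.4] toolx [-0.001 -0.001 -1.   ] yaw of tool y -60.52 q [ 0.61 -0.05  1.95 -0.    1.24  1.67] F [ 0.6  0.3 -0.5] w 1.002
tall top n 4564 c 405.6 315.1 z 82.3 size 70.2 38.0 a 29.7
```

View pics/w8.png

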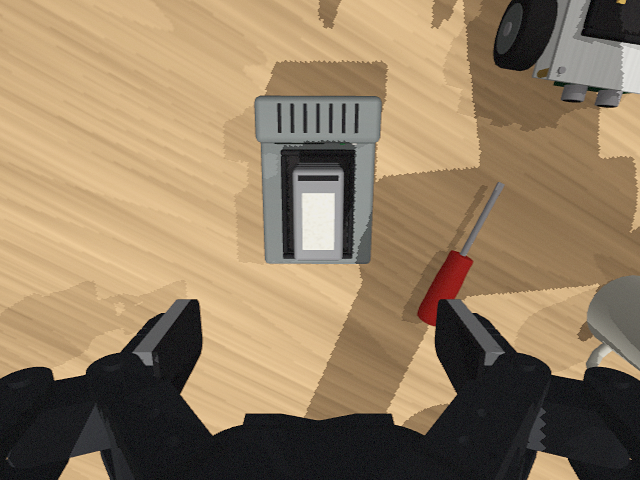

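The tall pack's top reads 70 x 38 mm at z = 82 mm, as expected (image (318,215)). The charger hump is at (318,120), and the screwdriver is well clear.

>>> {"op": "play_rows", "data": {"deltas": [{"wx": 0,"wy": 0,"wz": 0,"x": 3,"y": 1,"z": -60,"fingers": -1},{"wx": 0,"wy": 0,"wz": 0,"x": 3,"y": 1,"z": -110,"fingers": -1},{"wx": 0,"wy": 0,"wz": 0,"x": 3,"y": 1,"z": -150,"fingers": -1},{"wx": 0,"wy": 0,"wz": 0,"x": 3,"y": 1,"z": -180,"fingers": -1},{"wx": 0,"wy": 0,"wz": 0,"x": 3,"y": 1,"z": -192,"fingers": -1},{"wx": 0,"wy": 0,"wz": 0,"x": 3,"y": 1,"z": -195,"fingers": -1},{"wx": 0,"wy": 0,"wz": 0,"x": 3,"y": 1,"z": -195,"fingers": -1},{"wx": 0,"wy": 0,"wz": 0,"x": 3,"y": 1,"z": -195,"fingers": 0},{"wx": 0,"wy": 0,"wz": 0,"x": 3,"y": 1,"z": -195,"fingers": 1},{"wx": 0,"wy": 0,"wz": 0,"x": 3,"y": 1,"z": -195,"fingers": 1},{"wx": 0,"wy": 0,"wz": 0,"x": 3,"y": 1,"z": -195,"fingers": 1},{"wx": 0,"wy": 0,"wz": 0,"x": 3,"y": 1,"z": -195,"fingers": 1},{"wx": 0,"wy": 0,"wz": 0,"x": 3,"y": 1,"z": -195,"fingers": 1}], "grip_force": 60}}

```text
time: 12.52
tool_pos: [0.4053, 0.3156, 0.0571]
tcp_rot: [1.933, 0.51, -1.93]
wrist_force: [-0.3, -0.2, 5.6]
width: 0.433
```

Run:
```python
from h import *
c=wrist('w9.png');W=world(c);bigrect(W,c['depth']>0,.073,.092,'tall top')
```

```text
t 12.53 pos mm [405.3 315.6  57.1] toolx [ 0.001  0.001 -1.   ] yaw of tool y -60.42 q [ 0.61  0.17  2.12 -0.    0.85  1.67] F [-0.3 -0.2  5.6] w 0.433
tall top n 31402 c 414.6 321.1 z 82.5 size 106.0 49.5 a -60.3
```

View pics/w9.png

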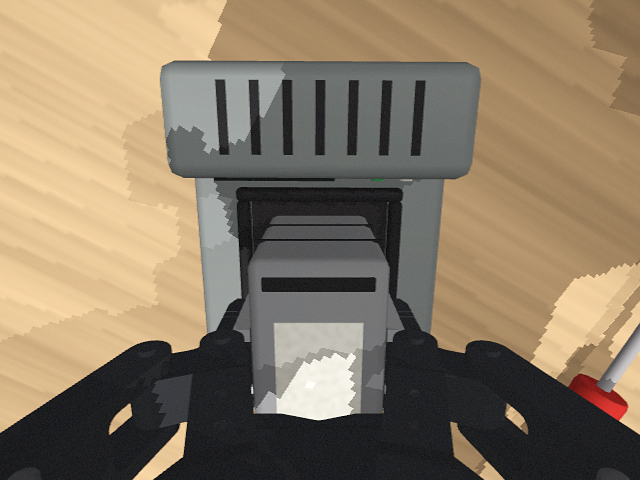

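>>> {"op": "play_rows", "data": {"deltas": [{"wx": 0,"wy": 0,"wz": 0,"x": 0,"y": 0,"z": 15,"fingers": 1},{"wx": 0,"wy": 0,"wz": 0,"x": 0,"y": 0,"z": 60,"fingers": 1},{"wx": 0,"wy": 0,"wz": 0,"x": 0,"y": 0,"z": 120,"fingers": 1},{"wx": 0,"wy": 0,"wz": 0,"x": 0,"y": 0,"z": 170,"fingers": 1},{"wx": 0,"wy": 0,"wz": -3,"x": 40,"y": -17,"z": 180,"fingers": 1},{"wx": 0,"wy": 0,"wz": -6,"x": 95,"y": -41,"z": 180,"fingers": 1},{"wx": 0,"wy": 0,"wz": -9,"x": 150,"y": -65,"z": 180,"fingers": 1},{"wx": 0,"wy": 0,"wz": -9,"x": 205,"y": -88,"z": 180,"fingers": 1},{"wx": 0,"wy": 0,"wz": -9,"x": 245,"y": -105,"z": 180,"fingers": 1},{"wx": 0,"wy": 0,"wz": -9,"x": 262,"y": -112,"z": 180,"fingers": 1},{"wx": 0,"wy": 0,"wz": -9,"x": 262,"y": -112,"z": 160,"fingers": 1},{"wx": 0,"wy": 0,"wz": -9,"x": 262,"y": -112,"z": 110,"fingers": 1},{"wx": 0,"wy": 0,"wz": -9,"x": 262,"y": -112,"z": 75,"fingers": 1},{"wx": 0,"wy": 0,"wz": -9,"x": 262,"y": -112,"z": 64,"fingers": 1},{"wx": 0,"wy": 0,"wz": -9,"x": 262,"y": -112,"z": 64,"fingers": 1},{"wx": 0,"wy": 0,"wz": -9,"x": 262,"y": -112,"z": 64,"fingers": 1}]}}

```text
time: 14.58
tool_pos: [0.6677, 0.2039, 0.1225]
tcp_rot: [2.029, 0.369, -2.022]
wrist_force: [-0.1, 0.4, -2.3]
width: 0.439
```

Run:
```python
from h import *
c=wrist('w10.png');snap('scene','s10.png')
```

```text
t 14.57 pos mm [667.7 203.9 122.5] toolx [ 0.003  0.001 -1.   ] yaw of tool y -69.4 q [0.26 0.4  1.67 0.   1.06 1.47] F [-0.1  0.4 -2.3] w 0.439
```

View pics/w10.png

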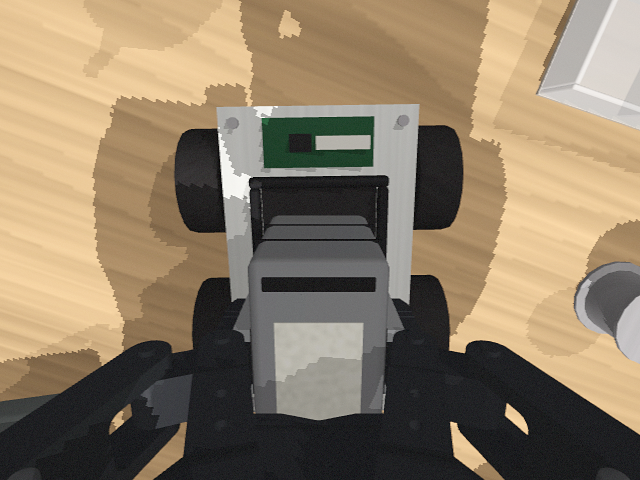

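View pics/s10.png

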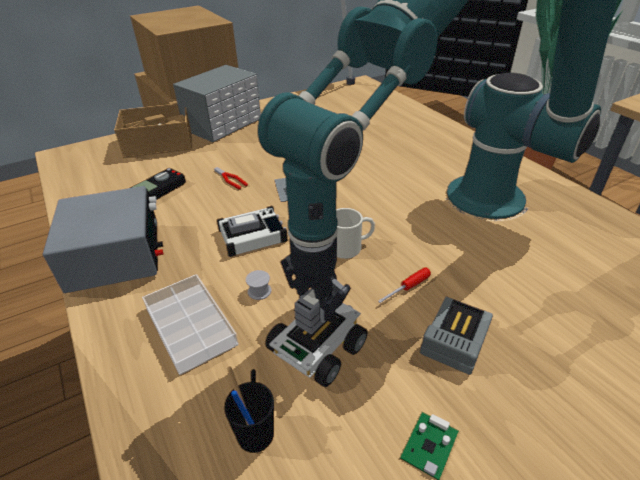

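The pack hangs square over the rover's rim (rim edges at x = 250 and 388, pack centre at 318), and the charger is now empty. Lowering.

>>> {"op": "play_rows", "data": {"deltas": [{"wx": 0,"wy": 0,"wz": 0,"x": 0,"y": 0,"z": -10,"fingers": 1},{"wx": 0,"wy": 0,"wz": 0,"x": 0,"y": 0,"z": -18,"fingers": 1},{"wx": 0,"wy": 0,"wz": 0,"x": 0,"y": 0,"z": -24,"fingers": 1},{"wx": 0,"wy": 0,"wz": 0,"x": 0,"y": 0,"z": -26,"fingers": 1},{"wx": 0,"wy": 0,"wz": 0,"x": 0,"y": 0,"z": -27,"fingers": 1},{"wx": 0,"wy": 0,"wz": 0,"x": 0,"y": 0,"z": -27,"fingers": 1},{"wx": 0,"wy": 0,"wz": 0,"x": 0,"y": 0,"z": -27,"fingers": 1}]}}

```text
time: 15.55
tool_pos: [0.6669, 0.2032, 0.0935]
tcp_rot: [2.026, 0.368, -2.025]
wrist_force: [0.7, 0.0, -2.8]
width: 0.44
```

Run:
```python
from h import *
c=wrist('w11.png')
```

```text
t 15.55 pos mm [666.9 203.2  93.5] toolx [ 0.  0. -1.] yaw of tool y -69.43 q [0.26 0.43 1.69 0.   1.02 1.47] F [ 0.7  0.  -2.8] w 0.44
```

View pics/w11.png

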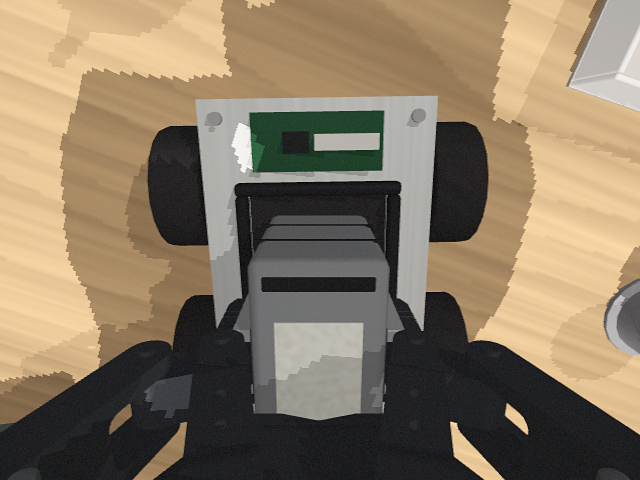

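>>> {"op": "play_rows", "data": {"deltas": [{"wx": 0,"wy": 0,"wz": 0,"x": 0,"y": 0,"z": -1,"fingers": 1},{"wx": 0,"wy": 0,"wz": 0,"x": 0,"y": 0,"z": -1,"fingers": 1},{"wx": 0,"wy": 0,"wz": 0,"x": 0,"y": 0,"z": -1,"fingers": 0},{"wx": 0,"wy": 0,"wz": 0,"x": 0,"y": 0,"z": -1,"fingers": -1},{"wx": 0,"wy": 0,"wz": 0,"x": 0,"y": 0,"z": -1,"fingers": -1},{"wx": 0,"wy": 0,"wz": 0,"x": 0,"y": 0,"z": -1,"fingers": -1},{"wx": 0,"wy": 0,"wz": 0,"x": 0,"y": 0,"z": 30,"fingers": -1},{"wx": 0,"wy": 0,"wz": 0,"x": 0,"y": 0,"z": 90,"fingers": -1},{"wx": 0,"wy": 0,"wz": 0,"x": 0,"y": 0,"z": 140,"fingers": -1},{"wx": 0,"wy": 0,"wz": 0,"x": 0,"y": 0,"z": 160,"fingers": -1},{"wx": 0,"wy": 0,"wz": 0,"x": 0,"y": 0,"z": 160,"fingers": -1}]}}

```text
time: 16.98
tool_pos: [0.6676, 0.2034, 0.2551]
tcp_rot: [2.03, 0.368, -2.022]
wrist_force: [0.2, 0.6, -0.2]
width: 0.997
```

Run:
```python
from h import *
c=wrist('w12.png');W=world(c);bigrect(W,c['depth']>0,.110,.126,'tall in rover (z118)')
```

```text
t 16.98 pos mm [667.6 203.4 255.1] toolx [ 0.003  0.001 -1.   ] yaw of tool y -69.43 q [ 0.26  0.3   1.55 -0.    1.28  1.47] F [ 0.2  0.6 -0.2] w 0.997
tall in rover (z118) n 5545 c 666.9 203.2 z 118.3 size 70.9 38.0 a 20.5
```

View pics/w12.png

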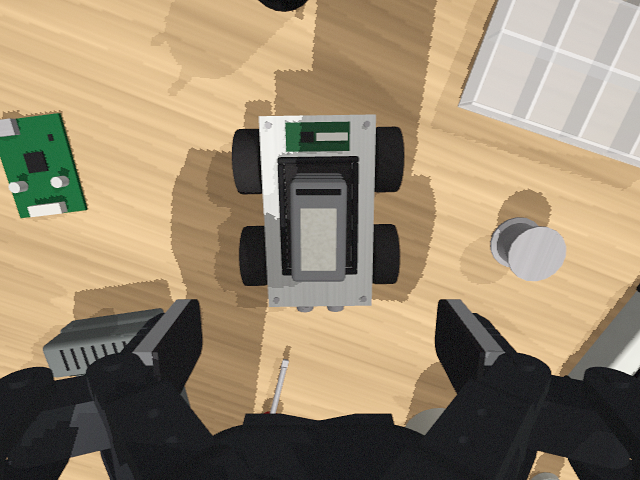

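The tall pack is seated in the rover: top at z = 118.3 mm (expected 118), centred in the rim at (318,225). Next, the scope.

>>> {"op": "play_rows", "data": {"deltas": [{"wx": 0,"wy": 0,"wz": -5,"x": 0,"y": -50,"z": 0,"fingers": -1},{"wx": 0,"wy": 0,"wz": -10,"x": -5,"y": -110,"z": 0,"fingers": -1},{"wx": 0,"wy": 0,"wz": -15,"x": -10,"y": -170,"z": 0,"fingers": -1},{"wx": 0,"wy": 0,"wz": -20,"x": -15,"y": -230,"z": 0,"fingers": -1},{"wx": 0,"wy": 0,"wz": -25,"x": -20,"y": -290,"z": 0,"fingers": -1},{"wx": 0,"wy": 0,"wz": -29,"x": -20,"y": -345,"z": 0,"fingers": -1},{"wx": 0,"wy": 0,"wz": -29,"x": -20,"y": -385,"z": -20,"fingers": -1},{"wx": 0,"wy": 0,"wz": -29,"x": -20,"y": -385,"z": -40,"fingers": -1},{"wx": 0,"wy": 0,"wz": -29,"x": -20,"y": -385,"z": -40,"fingers": -1},{"wx": 0,"wy": 0,"wz": -29,"x": -20,"y": -385,"z": -40,"fingers": -1}]}}

```text
time: 18.27
tool_pos: [0.6464, -0.1804, 0.2122]
tcp_rot: [-2.143, 0.156, 2.147]
wrist_force: [-0.5, -0.0, 0.8]
width: 0.997
```

Run:
```python
from h import *
c=wrist('w13.png');W=world(c);bigrect(W,c['depth']>0,.050,.068,'slim top')
```

```text
t 18.27 pos mm [ 646.4 -180.4  212.2] toolx [-0.002  0.001 -1.   ] yaw of tool y -98.35 q [-0.31  0.28  1.66  0.    1.2   1.41] F [-0.5 -0.   0.8] w 0.997
slim top n 5058 c 651.0 -182.9 z 59.3 size 70.8 38.0 a -9.7
```

View pics/w13.png

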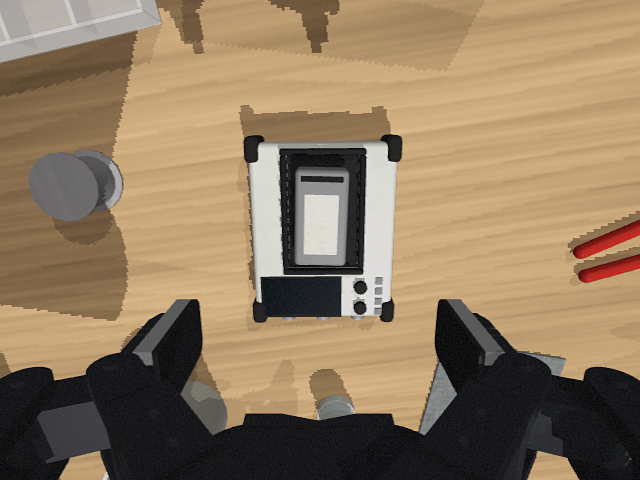

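Run:
```python
from h import *
for fn,tcp in(('w11',(666.9,203.2,93.5)),('w3',(666.5,201.9,93.6))):
    c=dict(np.load(f'pics/{fn}.png.npz'));W=world(c)*1000;P=(W-np.array(tcp))
    near=(c['depth']>.05)&(c['depth']<.2)&(abs(P[...,2])<60)
    left=near.copy();left[:,320:]=0
    z=P[...,2]
    for (u,v) in [(237,300),(237,310),(232,325),(400,310),(165,330),(190,305),(150,355),(450,305)]:
        print(fn,u,v,P[v,u].round(1))
c=dict(np.load('pics/w13.png.npz'));W=world(c)
bigrect(W,c['depth']>0,.022,.05,'scope body')
f=c['frame'].astype(int)
m=(f.max(-1)<60)&(abs(W[...,2]-.042)<.004)
m[:, :270]=0;m[:,385:]=0;m[276:]=0
bigrect(W,m,.03,.05,'scope rim')
t=np.radians(-8.5)
p=W[m][:,:2]*1000-(646,-182);q=np.c_[p@[np.cos(t),np.sin(t)],p@[-np.sin(t),np.cos(t)]]
print(np.percentile(q,[1,99],axis=0))
```

```text
w11 237 300 [ -4.5  30.6 -13.1]
w11 237 310 [-3.2 29.  -3.3]
w11 232 325 [-3.7 28.6  6.3]
w11 400 310 [ 16.5 -24.   -3.8]
w11 165 330 [-79.5  69.6 -93.4]
w11 190 305 [-39.7  54.4 -60.8]
w11 150 355 [-3.4 44.5 32.9]
w11 450 305 [  7.7 -66.5 -56.9]
w3 237 300 [-15.1  31.7 -34.1]
w3 237 310 [-19.3  30.3 -33.5]
w3 232 325 [-26.6  30.2 -33. ]
w3 400 310 [  5.2 -35.6 -33.9]
w3 165 330 [-6.  46.2 16.8]
w3 190 305 [-5.1 44.2  0.2]
w3 150 355 [-6.8 45.5 28.5]
w3 450 305 [ 25.6 -37.4   0.2]
scope body n 20329 c 630.4 -181.7 z 36.6 size 155.8 118.4 a -7.9
scope rim n 2494 c 650.8 -184.0 z 42.0 size 97.6 63.1 a -8.0
[[-43.46539083 -32.66171988]
 [ 53.79468398  29.9758429 ]]
```

Run:
```python
from h import *
c=dict(np.load('pics/w11.png.npz'));W=world(c)*1000;P=W-np.array((666.9,203.2,93.5))
for u in (220,228,236,244,396,404,412):
    print(u,[(v,*P[v,u].round(0)) for v in range(288,330,5)])
```

```text
220 [(288, np.float64(-12.0), np.float64(40.0), np.float64(-33.0)), (293, np.float64(-14.0), np.float64(39.0), np.float64(-33.0)), (298, np.float64(-16.0), np.float64(39.0), np.float64(-33.0)), (303, np.float64(-19.0), np.float64(38.0), np.float64(-33.0)), (308, np.float64(-21.0), np.float64(37.0), np.float64(-33.0)), (313, np.float64(-23.0), np.float64(37.0), np.float64(-33.0)), (318, np.float64(-25.0), np.float64(36.0), np.float64(-33.0)), (323, np.float64(-4.0), np.float64(32.0), np.float64(6.0)), (328, np.float64(-4.0), np.float64(32.0), np.float64(9.0))]
228 [(288, np.float64(-11.0), np.float64(37.0), np.float64(-33.0)), (293, np.float64(-13.0), np.float64(36.0), np.float64(-34.0)), (298, np.float64(-16.0), np.float64(36.0), np.float64(-34.0)), (303, np.float64(-17.0), np.float64(35.0), np.float64(-33.0)), (308, np.float64(-5.0), np.float64(32.0), np.float64(-6.0)), (313, np.float64(-4.0), np.float64(31.0), np.float64(-1.0)), (318, np.float64(-4.0), np.float64(31.0), np.float64(2.0)), (323, np.float64(-4.0), np.float64(30.0), np.float64(5.0)), (328, np.float64(-4.0), np.float64(
[... 2122 characters left out ...]
float64(2.0)), (323, np.float64(16.0), np.float64(-23.0), np.float64(6.0)), (328, np.float64(16.0), np.float64(-23.0), np.float64(8.0))]
412 [(288, np.float64(17.0), np.float64(-36.0), np.float64(-33.0)), (293, np.float64(14.0), np.float64(-37.0), np.float64(-34.0)), (298, np.float64(13.0), np.float64(-37.0), np.float64(-32.0)), (303, np.float64(10.0), np.float64(-39.0), np.float64(-34.0)), (308, np.float64(8.0), np.float64(-40.0), np.float64(-33.0)), (313, np.float64(18.0), np.float64(-27.0), np.float64(-1.0)), (318, np.float64(17.0), np.float64(-27.0), np.float64(2.0)), (323, np.float64(17.0), np.float64(-26.0), np.float64(4.0)), (328, np.float64(17.0), np.float64(-25.0), np.float64(8.0))]
```

>>> {"op": "play_rows", "data": {"deltas": [{"wx": 0,"wy": 0,"wz": -1.3,"x": 3,"y": -1,"z": -50,"fingers": -1},{"wx": 0,"wy": 0,"wz": -1.3,"x": 3,"y": -1,"z": -100,"fingers": -1},{"wx": 0,"wy": 0,"wz": -1.3,"x": 3,"y": -1,"z": -130,"fingers": -1},{"wx": 0,"wy": 0,"wz": -1.3,"x": 3,"y": -1,"z": -144,"fingers": -1},{"wx": 0,"wy": 0,"wz": -1.3,"x": 3,"y": -1,"z": -148,"fingers": -1},{"wx": 0,"wy": 0,"wz": -1.3,"x": 3,"y": -1,"z": -148,"fingers": -1},{"wx": 0,"wy": 0,"wz": -1.3,"x": 3,"y": -1,"z": -148,"fingers": -1},{"wx": 0,"wy": 0,"wz": -1.3,"x": 3,"y": -1,"z": -148,"fingers": 0},{"wx": 0,"wy": 0,"wz": -1.3,"x": 3,"y": -1,"z": -148,"fingers": 1},{"wx": 0,"wy": 0,"wz": -1.3,"x": 3,"y": -1,"z": -148,"fingers": 1},{"wx": 0,"wy": 0,"wz": -1.3,"x": 3,"y": -1,"z": -148,"fingers": 1},{"wx": 0,"wy": 0,"wz": -1.3,"x": 3,"y": -1,"z": -148,"fingers": 1},{"wx": 0,"wy": 0,"wz": -1.3,"x": 3,"y": -1,"z": -148,"fingers": 1}], "grip_force": 50}}

```text
time: 19.95
tool_pos: [0.6501, -0.183, 0.0658]
tcp_rot: [-2.134, 0.182, 2.132]
wrist_force: [-0.5, -0.2, 4.0]
width: 0.429
```

Run:
```python
from h import *
c=wrist('w14.png')
```

```text
t 19.95 pos mm [ 650.1 -183.    65.8] toolx [ 0.001 -0.    -1.   ] yaw of tool y -99.73 q [-0.31  0.43  1.76 -0.    0.96  1.43] F [-0.5 -0.2  4. ] w 0.429
```

View pics/w14.png

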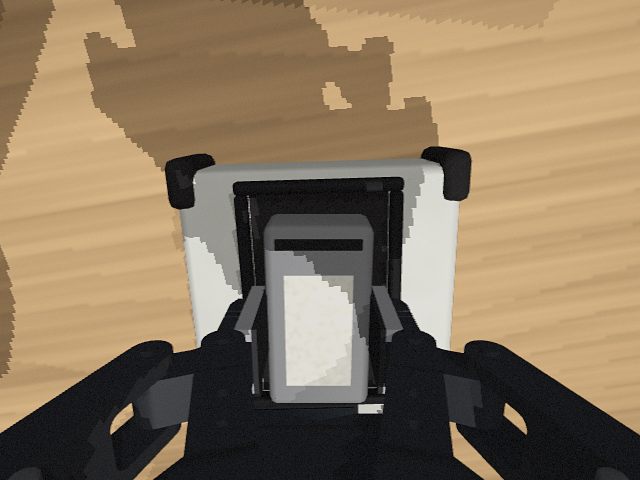

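Run:
```python
from h import *
c=dict(np.load('pics/w8.png.npz'));W=world(c);f=c['frame'].astype(int)
for thr in(50,60,70):
    m=(f.max(-1)<thr)&(abs(W[...,2]-.030)<.004)
    m[:, :272]=0;m[:,366:]=0;m[:140]=0;m[266:]=0
    bigrect(W,m,.02,.04,'charger rim')
bigrect(W,c['depth']>0,.045,.058,'hump')
c=dict(np.load('pics/s10.png.npz'))
```

```text
charger rim n 1573 c 403.3 314.6 z 30.0 size 96.6 63.3 a 29.2
charger rim n 1628 c 403.0 314.3 z 30.0 size 97.5 63.6 a 29.4
charger rim n 1666 c 402.9 314.1 z 30.0 size 97.8 63.8 a 29.3
hump n 5930 c 466.1 349.6 z 52.1 size 100.0 35.6 a -60.4
```

>>> {"op": "play_rows", "data": {"deltas": [{"wx": 0,"wy": 0,"wz": 0,"x": 0,"y": 0,"z": 15,"fingers": 1},{"wx": 0,"wy": 0,"wz": 0,"x": 0,"y": 0,"z": 60,"fingers": 1},{"wx": 0,"wy": 0,"wz": 0,"x": 0,"y": 0,"z": 120,"fingers": 1},{"wx": 0,"wy": 0,"wz": 0,"x": 0,"y": 0,"z": 180,"fingers": 1},{"wx": 0,"wy": 0,"wz": 0,"x": 0,"y": 0,"z": 186,"fingers": 1}]}}

```text
time: 20.62
tool_pos: [0.6527, -0.1837, 0.2591]
tcp_rot: [-2.146, 0.184, 2.122]
wrist_force: [0.6, -0.2, -0.5]
width: 0.434
```

Run:
```python
from h import *
c=wrist('w15.png');W=world(c);f=c['frame'].astype(int)
```

```text
t 20.62 pos mm [ 652.7 -183.7  259.1] toolx [ 0.011 -0.003 -1.   ] yaw of tool y -99.72 q [-0.31  0.26  1.6   0.    1.27  1.43] F [ 0.6 -0.2 -0.5] w 0.434
```

View pics/w15.png

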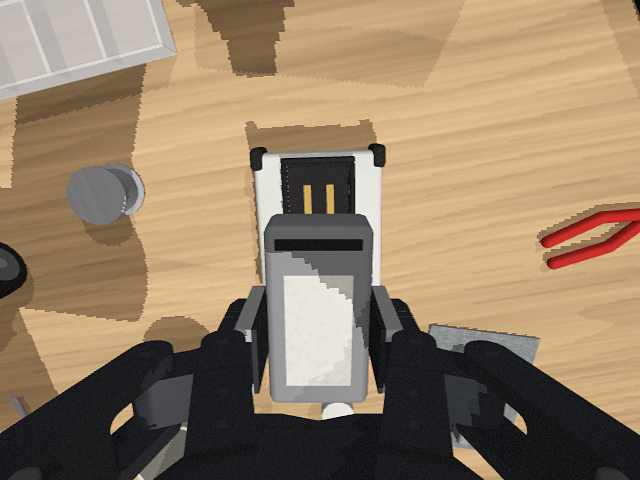

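The slim pack is held level (image centre (318,305)) and the scope recess is empty. The wrist view gives the charger rim as 97.5 x 63.6 mm at z = 30 mm, centred at (403, 314), which matches the top view. Carrying it over.

>>> {"op": "play_rows", "data": {"deltas": [{"wx": 0,"wy": 0,"wz": 5,"x": -20,"y": 40,"z": 0,"fingers": 1},{"wx": 0,"wy": 0,"wz": 11,"x": -45,"y": 90,"z": 0,"fingers": 1},{"wx": 0,"wy": 0,"wz": 17,"x": -72,"y": 145,"z": 0,"fingers": 1},{"wx": 0,"wy": 0,"wz": 23,"x": -100,"y": 200,"z": 0,"fingers": 1},{"wx": 0,"wy": 0,"wz": 29,"x": -127,"y": 255,"z": 0,"fingers": 1},{"wx": 0,"wy": 0,"wz": 35,"x": -155,"y": 310,"z": 0,"fingers": 1},{"wx": 0,"wy": 0,"wz": 39.2,"x": -182,"y": 365,"z": 0,"fingers": 1},{"wx": 0,"wy": 0,"wz": 39.2,"x": -210,"y": 420,"z": 0,"fingers": 1},{"wx": 0,"wy": 0,"wz": 39.2,"x": -235,"y": 470,"z": 0,"fingers": 1},{"wx": 0,"wy": 0,"wz": 39.2,"x": -248,"y": 497,"z": 0,"fingers": 1},{"wx": 0,"wy": 0,"wz": 39.2,"x": -248,"y": 497,"z": -20,"fingers": 1},{"wx": 0,"wy": 0,"wz": 39.2,"x": -248,"y": 497,"z": -75,"fingers": 1},{"wx": 0,"wy": 0,"wz": 39.2,"x": -248,"y": 497,"z": -125,"fingers": 1},{"wx": 0,"wy": 0,"wz": 39.2,"x": -248,"y": 497,"z": -160,"fingers": 1},{"wx": 0,"wy": 0,"wz": 39.2,"x": -248,"y": 497,"z": -174,"fingers": 1},{"wx": 0,"wy": 0,"wz": 39.2,"x": -248,"y": 497,"z": -174,"fingers": 1},{"wx": 0,"wy": 0,"wz": 39.2,"x": -248,"y": 497,"z": -174,"fingers": 1}]}}

```text
time: 22.8
tool_pos: [0.4027, 0.3149, 0.0786]
tcp_rot: [1.935, 0.509, -1.931]
wrist_force: [-0.0, -0.2, -0.8]
width: 0.433
```

Run:
```python
from h import *
c=wrist('w16.png');snap('scene','s16.png')
```

```text
t 22.8 pos mm [402.7 314.9  78.6] toolx [ 0.002  0.001 -1.   ] yaw of tool y -60.53 q [0.61 0.13 2.11 0.   0.89 1.67] F [-0.  -0.2 -0.8] w 0.433
```

View pics/w16.png

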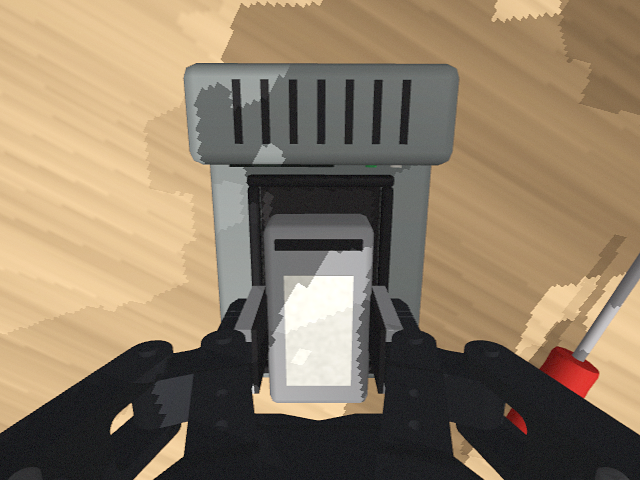

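Pack is centred over the recess: rim edges at x = 248 and 393, pack at 319. Lowering and releasing.

>>> {"op": "play_rows", "data": {"deltas": [{"wx": 0,"wy": 0,"wz": 0,"x": 0,"y": 0,"z": -10,"fingers": 1},{"wx": 0,"wy": 0,"wz": 0,"x": 0,"y": 0,"z": -17,"fingers": 1},{"wx": 0,"wy": 0,"wz": 0,"x": 0,"y": 0,"z": -21,"fingers": 1},{"wx": 0,"wy": 0,"wz": 0,"x": 0,"y": 0,"z": -22,"fingers": 1},{"wx": 0,"wy": 0,"wz": 0,"x": 0,"y": 0,"z": -23,"fingers": 1},{"wx": 0,"wy": 0,"wz": 0,"x": 0,"y": 0,"z": -23,"fingers": 1},{"wx": 0,"wy": 0,"wz": 0,"x": 0,"y": 0,"z": -23,"fingers": 1},{"wx": 0,"wy": 0,"wz": 0,"x": 0,"y": 0,"z": -23,"fingers": 0},{"wx": 0,"wy": 0,"wz": 0,"x": 0,"y": 0,"z": -23,"fingers": -1},{"wx": 0,"wy": 0,"wz": 0,"x": 0,"y": 0,"z": -23,"fingers": -1},{"wx": 0,"wy": 0,"wz": 0,"x": 0,"y": 0,"z": -23,"fingers": -1},{"wx": 0,"wy": 0,"wz": 0,"x": 0,"y": 0,"z": 10,"fingers": -1},{"wx": 0,"wy": 0,"wz": 0,"x": 0,"y": 0,"z": 70,"fingers": -1},{"wx": 0,"wy": 0,"wz": 0,"x": 0,"y": 0,"z": 130,"fingers": -1},{"wx": 0,"wy": 0,"wz": 0,"x": 0,"y": 0,"z": 174,"fingers": -1},{"wx": 0,"wy": 0,"wz": 0,"x": 0,"y": 0,"z": 174,"fingers": -1}]}}

```text
time: 24.9
tool_pos: [0.4041, 0.3159, 0.2566]
tcp_rot: [1.943, 0.512, -1.924]
wrist_force: [-0.5, 0.5, -0.5]
width: 1.001
```

Run:
```python
from h import *
c=wrist('w17.png');W=world(c);ok=c['depth']>0
f=c['frame'].astype(int)
ok[:140]=0
bigrect(W,ok,.040,.053,'slim in charger (z47)')
c=snap('top','t17.png');W=world(c);m=np.zeros((480,640),bool);m[240:340,410:500]=1;bigrect(W,m,.033,.055,'mid on mat')
```

```text
t 24.9 pos mm [404.1 315.9 256.6] toolx [ 0.008  0.006 -1.   ] yaw of tool y -60.52 q [ 0.61 -0.05  1.95  0.    1.24  1.67] F [-0.5  0.5 -0.5] w 1.001
slim in charger (z47) n 3519 c 403.0 314.8 z 47.3 size 70.7 38.0 a 29.8
mid on mat n 568 c 411.0 -312.3 z 43.0 size 70.6 39.4 a -17.6
```

View pics/w17.png

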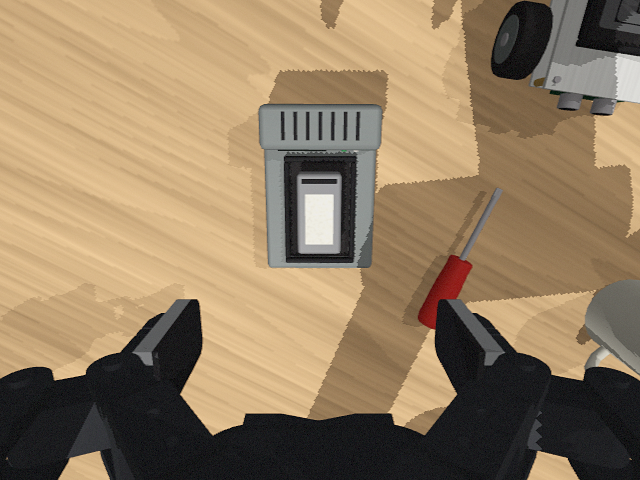

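The slim pack is seated in the charger: top at z = 47.3 mm (expected 47), centred at (319,213). Back to the mat, where the top view finds the middle pack at (411, -312), at -17.6 deg and z = 43 mm.

>>> {"op": "play_rows", "data": {"deltas": [{"wx": 0,"wy": 0,"wz": -2,"x": 20,"y": -45,"z": 0,"fingers": -1},{"wx": 0,"wy": 0,"wz": -7,"x": 45,"y": -99,"z": 0,"fingers": -1},{"wx": 0,"wy": 0,"wz": -12,"x": 65,"y": -157,"z": 0,"fingers": -1},{"wx": 0,"wy": 0,"wz": -17,"x": 87,"y": -215,"z": 0,"fingers": -1},{"wx": 0,"wy": 0,"wz": -22,"x": 102,"y": -275,"z": 0,"fingers": -1},{"wx": 0,"wy": 0,"wz": -27,"x": 102,"y": -335,"z": 0,"fingers": -1},{"wx": 0,"wy": 0,"wz": -32,"x": 92,"y": -395,"z": 0,"fingers": -1},{"wx": 0,"wy": 0,"wz": -37,"x": 72,"y": -454,"z": 0,"fingers": -1},{"wx": 0,"wy": 0,"wz": -42,"x": 52,"y": -513,"z": 0,"fingers": -1},{"wx": 0,"wy": 0,"wz": -47,"x": 32,"y": -572,"z": 0,"fingers": -1},{"wx": 0,"wy": 0,"wz": -47,"x": 12,"y": -627,"z": 0,"fingers": -1},{"wx": 0,"wy": 0,"wz": -47,"x": 12,"y": -627,"z": 0,"fingers": -1},{"wx": 0,"wy": 0,"wz": -47,"x": 12,"y": -627,"z": -60,"fingers": -1},{"wx": 0,"wy": 0,"wz": -47,"x": 12,"y": -627,"z": -90,"fingers": -1},{"wx": 0,"wy": 0,"wz": -47,"x": 12,"y": -627,"z": -90,"fingers": -1},{"wx": 0,"wy": 0,"wz": -47,"x": 12,"y": -627,"z": -90,"fingers": -1}]}}

```text
time: 27.0
tool_pos: [0.4143, -0.3124, 0.1617]
tcp_rot: [-2.057, 0.316, 2.057]
wrist_force: [-0.0, 0.1, 0.1]
width: 0.999
```

Run:
```python
from h import *
c=wrist('w18.png');W=world(c);ok=c['depth']>0;ok[:120]=0;ok[300:]=0;ok[:,:240]=0;ok[:,400:]=0
bigrect(W,ok,.036,.053,'mid on mat')
```

```text
t 27.0 pos mm [ 414.3 -312.4  161.7] toolx [ 0.  0. -1.] yaw of tool y -107.47 q [-0.69  0.05  2.03  0.    1.06  1.18] F [-0.   0.1  0.1] w 0.999
mid on mat n 6308 c 414.2 -313.3 z 43.3 size 70.2 38.1 a -17.5
```

View pics/w18.png

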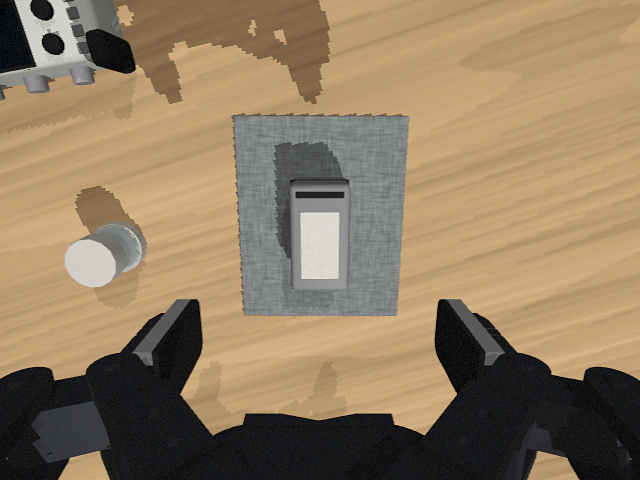

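The pack sits right below the jaws at (414, -313), flat on the mat (image (320,235)). Descending to TCP z of about 36 and closing.

>>> {"op": "play_rows", "data": {"deltas": [{"wx": 0,"wy": 0,"wz": 0,"x": 0,"y": 0,"z": -55,"fingers": -1},{"wx": 0,"wy": 0,"wz": 0,"x": 0,"y": 0,"z": -95,"fingers": -1},{"wx": 0,"wy": 0,"wz": 0,"x": 0,"y": 0,"z": -116,"fingers": -1},{"wx": 0,"wy": 0,"wz": 0,"x": 0,"y": 0,"z": -124,"fingers": -1},{"wx": 0,"wy": 0,"wz": 0,"x": 0,"y": 0,"z": -124,"fingers": -1},{"wx": 0,"wy": 0,"wz": 0,"x": 0,"y": 0,"z": -124,"fingers": -1},{"wx": 0,"wy": 0,"wz": 0,"x": 0,"y": 0,"z": -124,"fingers": 0},{"wx": 0,"wy": 0,"wz": 0,"x": 0,"y": 0,"z": -124,"fingers": 1},{"wx": 0,"wy": 0,"wz": 0,"x": 0,"y": 0,"z": -124,"fingers": 1},{"wx": 0,"wy": 0,"wz": 0,"x": 0,"y": 0,"z": -124,"fingers": 1},{"wx": 0,"wy": 0,"wz": 0,"x": 0,"y": 0,"z": -124,"fingers": 1},{"wx": 0,"wy": 0,"wz": 0,"x": 0,"y": 0,"z": -124,"fingers": 1}], "grip_force": 50}}

```text
time: 28.55
tool_pos: [0.4141, -0.3132, 0.0378]
tcp_rot: [-2.058, 0.318, 2.056]
wrist_force: [0.3, 0.1, 6.1]
width: 0.433
```

Run:
```python
from h import *
st()
```

```text
t 28.55 pos mm [ 414.1 -313.2   37.8] toolx [ 0.001 -0.001 -1.   ] yaw of tool y -107.53 q [-0.7   0.21  2.12 -0.    0.81  1.18] F [0.3 0.1 6.1] w 0.433
```

>>> {"op": "play_rows", "data": {"deltas": [{"wx": 0,"wy": 0,"wz": 0,"x": 0,"y": 0,"z": 15,"fingers": 1},{"wx": 0,"wy": 0,"wz": 0,"x": 0,"y": 0,"z": 60,"fingers": 1},{"wx": 0,"wy": 0,"wz": 0,"x": 0,"y": 0,"z": 120,"fingers": 1},{"wx": 0,"wy": 0,"wz": 0,"x": 0,"y": 0,"z": 164,"fingers": 1},{"wx": 0,"wy": 0,"wz": 3,"x": 40,"y": 22,"z": 170,"fingers": 1},{"wx": 0,"wy": 0,"wz": 6,"x": 90,"y": 49,"z": 170,"fingers": 1},{"wx": 0,"wy": 0,"wz": 9.4,"x": 140,"y": 76,"z": 170,"fingers": 1},{"wx": 0,"wy": 0,"wz": 9.4,"x": 190,"y": 104,"z": 170,"fingers": 1},{"wx": 0,"wy": 0,"wz": 9.4,"x": 225,"y": 123,"z": 170,"fingers": 1},{"wx": 0,"wy": 0,"wz": 9.4,"x": 236,"y": 129,"z": 170,"fingers": 1},{"wx": 0,"wy": 0,"wz": 9.4,"x": 236,"y": 129,"z": 150,"fingers": 1},{"wx": 0,"wy": 0,"wz": 9.4,"x": 236,"y": 129,"z": 100,"fingers": 1},{"wx": 0,"wy": 0,"wz": 9.4,"x": 236,"y": 129,"z": 65,"fingers": 1},{"wx": 0,"wy": 0,"wz": 9.4,"x": 236,"y": 129,"z": 54,"fingers": 1},{"wx": 0,"wy": 0,"wz": 9.4,"x": 236,"y": 129,"z": 54,"fingers": 1},{"wx": 0,"wy": 0,"wz": 9.4,"x": 236,"y": 129,"z": 54,"fingers": 1}]}}

```text
time: 30.55
tool_pos: [0.6508, -0.1847, 0.0933]
tcp_rot: [-2.151, 0.154, 2.145]
wrist_force: [0.5, 0.1, -1.3]
width: 0.439
```

Run:
```python
from h import *
c=wrist('w20.png')
```

```text
t 30.55 pos mm [ 650.8 -184.7   93.3] toolx [ 0.003 -0.001 -1.   ] yaw of tool y -98.16 q [-0.31  0.4   1.74 -0.    1.    1.4 ] F [ 0.5  0.1 -1.3] w 0.439
```

View pics/w20.png

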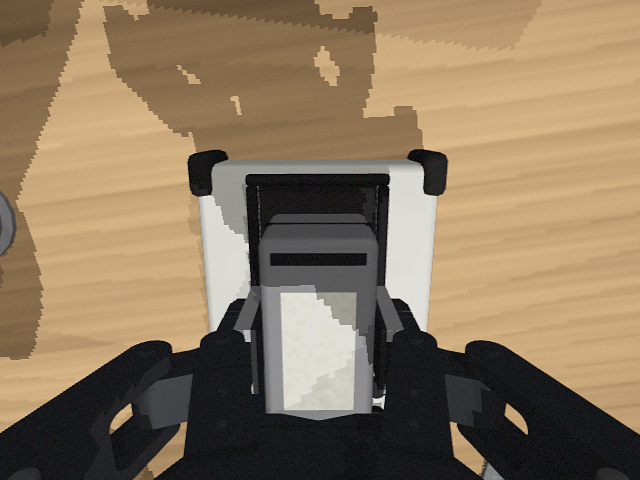

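The pack is square and centred over the scope recess (rim edges at x = 247 and 389, pack at 319). Lowering and releasing.

>>> {"op": "play_rows", "data": {"deltas": [{"wx": 0,"wy": 0,"wz": 0,"x": 0,"y": 0,"z": -9,"fingers": 1},{"wx": 0,"wy": 0,"wz": 0,"x": 0,"y": 0,"z": -15,"fingers": 1},{"wx": 0,"wy": 0,"wz": 0,"x": 0,"y": 0,"z": -18,"fingers": 1},{"wx": 0,"wy": 0,"wz": 0,"x": 0,"y": 0,"z": -19,"fingers": 1},{"wx": 0,"wy": 0,"wz": 0,"x": 0,"y": 0,"z": -20,"fingers": 1},{"wx": 0,"wy": 0,"wz": 0,"x": 0,"y": 0,"z": -20,"fingers": 1},{"wx": 0,"wy": 0,"wz": 0,"x": 0,"y": 0,"z": -20,"fingers": 1},{"wx": 0,"wy": 0,"wz": 0,"x": 0,"y": 0,"z": -20,"fingers": 0},{"wx": 0,"wy": 0,"wz": 0,"x": 0,"y": 0,"z": -20,"fingers": -1},{"wx": 0,"wy": 0,"wz": 0,"x": 0,"y": 0,"z": -20,"fingers": -1},{"wx": 0,"wy": 0,"wz": 0,"x": 0,"y": 0,"z": -20,"fingers": -1},{"wx": 0,"wy": 0,"wz": 0,"x": 0,"y": 0,"z": 10,"fingers": -1},{"wx": 0,"wy": 0,"wz": 0,"x": 0,"y": 0,"z": 70,"fingers": -1},{"wx": 0,"wy": 0,"wz": 0,"x": 0,"y": 0,"z": 130,"fingers": -1},{"wx": 0,"wy": 0,"wz": 0,"x": 0,"y": 0,"z": 170,"fingers": -1},{"wx": 0,"wy": 0,"wz": 0,"x": 0,"y": 0,"z": 170,"fingers": -1}]}}

```text
time: 32.6
tool_pos: [0.6523, -0.1847, 0.2675]
tcp_rot: [-2.16, 0.155, 2.138]
wrist_force: [0.6, 0.6, 0.6]
width: 0.995
```

Run:
```python
from h import *
c=wrist('w21.png');W=world(c);ok=c['depth']>0
bigrect(W,ok,.069,.084,'mid in scope (z76)')
c=snap('scene','s21.png')
```

```text
t 32.6 pos mm [ 652.3 -184.7  267.5] toolx [ 0.01  -0.003 -1.   ] yaw of tool y -98.13 q [-0.31  0.26  1.59  0.    1.29  1.4 ] F [0.6 0.6 0.6] w 0.995
mid in scope (z76) n 3890 c 650.1 -183.8 z 76.3 size 70.4 37.8 a -7.7
```

View pics/w21.png

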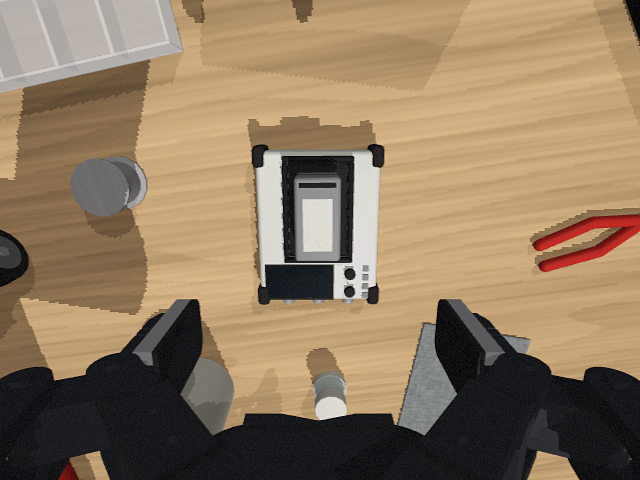

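View pics/s21.png

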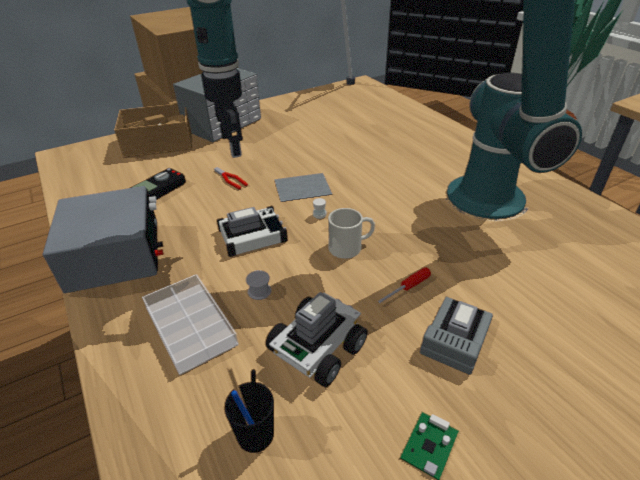

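All three packs are in their bays, the mug stands where it was at (346,233), and the mat is empty. I'll let the arm settle, then make one last top-view check.

>>> {"op": "play_rows", "data": {"deltas": [{"wx": 0,"wy": 0,"wz": 0,"x": 0,"y": 0,"z": 0,"fingers": -1},{"wx": 0,"wy": 0,"wz": 0,"x": 0,"y": 0,"z": 0,"fingers": -1},{"wx": 0,"wy": 0,"wz": 0,"x": 0,"y": 0,"z": 0,"fingers": -1},{"wx": 0,"wy": 0,"wz": 0,"x": 0,"y": 0,"z": 0,"fingers": -1}]}}

```text
time: 33.2
tool_pos: [0.6496, -0.1838, 0.2607]
tcp_rot: [-2.147, 0.152, 2.149]
wrist_force: [-0.2, -0.9, -0.9]
width: 0.996
```

Run:
```python
from h import *
st();c=snap('top','t22.png');W=world(c);m=lambda b:np.pad(np.ones((b[3]-b[1],b[2]-b[0]),bool),((b[1],480-b[3]),(b[0],640-b[2])))
def tilt(b,zl,zh,n):
    k=bigrect(W,m(b),zl,zh,n);p=W[k];A=np.c_[p[:,:2],np.ones(len(p))];s=np.linalg.lstsq(A,p[:,2],rcond=None)[0];print('  tilt deg',np.degrees(np.hypot(s[0],s[1])).round(1))
tilt((185,125,270,220),.108,.13,'tall rover top 118')
tilt((140,250,215,330),.041,.0495,'slim charger top 47')
bigrect(W,m((300,235,350,310)),.06,.2,'mug (was 446.2,-10.8)')
W0=world(dict(np.load('pics/top1.png.npz')));mm=m((300,235,350,310));print('mug dz',np.abs(np.median((W-W0)[mm],axis=0)))
finish_job()
```

```text
t 33.2 pos mm [ 649.6 -183.8  260.7] toolx [-0.001  0.    -1.   ] yaw of tool y -98.13 q [-0.31  0.26  1.59 -0.    1.29  1.4 ] F [-0.2 -0.9 -0.9] w 0.996
tall rover top 118 n 610 c 663.1 203.1 z 118.2 size 72.0 38.2 a 20.7
  tilt deg 1.1
slim charger top 47 n 457 c 399.5 314.6 z 46.9 size 71.1 38.7 a 29.3
  tilt deg 1.3
mug (was 446.2,-10.8) n 321 c 446.7 -11.3 z 90.2 size 101.8 78.3 a -44.5
mug dz [1.55711478e-06 1.26918054e-07 3.56804532e-05]
the job is handed in; nothing more can be done
```

The three packs are swapped as asked, and I handed the job in at about 33 s on the robot's clock. I parked the middle-sized pack on the mat. Then I put the tall pack in the rover, the slim pack on the charger and the middle-sized pack in the oscilloscope.

**Order:** the slim pack went to the charger before the middle-sized pack went to the scope, because the scope bay had to be emptied first.

**Height of each pack's top in its recess** (a match means it lies flat on the recess floor):

| Pack | Measured | Expected |
|---|---|---|
| Tall, in the rover | 118.2 mm | 118 mm |
| Slim, on the charger | 46.9 mm | 47 mm |
| Middle-sized, in the scope | 76.3 mm | 76 mm |

- **Seating:** all three are centred inside their rims to within a few millimetres. The fitted tilt of the tall and slim packs' tops was 1.1 and 1.3 degrees, which I take as measurement noise. I did not fit the tilt of the middle-sized pack.
- **Mug:** it reads within about 0.7 mm of its first position, which is measurement noise.
- **Gripper:** it is open and clear, about 190 mm above the scope's pack.
- **Disagreement:** the wrist and top cameras differed by 3 to 5 mm in position, mostly along the recess. That is well inside the 8 mm of slack, and I measured packs and bays with the same camera so the difference largely cancelled. No check failed.

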